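# Turn the felted table feet brass side up and put them away in the drawer

## Task

Open the drawer of the low plywood cabinet and lay every felted table foot on the table in it, flat on the drawer's floor, brass bush up and felt down, turning over those that lie felt side up; with all of them in, push the drawer fully shut. Leave the plain offcut where it is.

Things in the scene. Friction and masses are not known exactly. Their poses are not given: they have to be found in the camera images.
- foot_a: Felted table foot: brown hardwood block 56 (its x) x 40 (y) x 34 (z) mm, about 70 g. A green felt pad covers one 56x40 face; the opposite face has a round brass bush, 19 mm across, in its middle. Origin at the block's centre; its z axis points out of the brass face, so z up = right way up, z down = upside down (felt on top). May be absent (None from the start).
- foot_b: Felted table foot: brown hardwood block 56 (its x) x 40 (y) x 34 (z) mm, about 70 g. A green felt pad covers one 56x40 face; the opposite face has a round brass bush, 19 mm across, in its middle. Origin at the block's centre; its z axis points out of the brass face, so z up = right way up, z down = upside down (felt on top). May be absent (None from the start).
- foot_c: Felted table foot: brown hardwood block 56 (its x) x 40 (y) x 34 (z) mm, about 70 g. A green felt pad covers one 56x40 face; the opposite face has a round brass bush, 19 mm across, in its middle. Origin at the block's centre; its z axis points out of the brass face, so z up = right way up, z down = upside down (felt on top). May be absent (None from the start).
- foot_d: Felted table foot: brown hardwood block 56 (its x) x 40 (y) x 34 (z) mm, about 70 g. A green felt pad covers one 56x40 face; the opposite face has a round brass bush, 19 mm across, in its middle. Origin at the block's centre; its z axis points out of the brass face, so z up = right way up, z down = upside down (felt on top). May be absent (None from the start).
- foot_e: Felted table foot: brown hardwood block 56 (its x) x 40 (y) x 34 (z) mm, about 70 g. A green felt pad covers one 56x40 face; the opposite face has a round brass bush, 19 mm across, in its middle. Origin at the block's centre; its z axis points out of the brass face, so z up = right way up, z down = upside down (felt on top). May be absent (None from the start).
- drawer_floor (a point): Middle of the front edge of the inner floor of the drawer of the low plywood cabinet (cabinet: 92 mm high, 260 wide, 230 deep with the front, fixed). 22 mm above the table; moves with the drawer. x points into the cabinet, y to the left, z up; the drawer opens along -x. Inside: x 0 to 0.185, y -0.109 to 0.109; side walls 48 mm above the floor. Front panel: outer face at x = -0.021, top 58 mm above the floor.
- cab_drawer0_handle (a point): Middle of the drawer's handle: a level dark bar 11 mm thick and 120 mm long along the drawer's y, its axis 35 mm in front of the front panel and 54 mm above the table. Sliding takes 1 to 3 N.
- cab_drawer0 (a joint): How far the drawer is out, in m: 0 shut, 0.158 fully open. It stays where it is left. At the start 0 to 0.02. Opened fully, about 150 mm of its inside clears the cabinet's front.
- offcut: Plain light wooden offcut of a board, 45 x 75 x 28 mm, no felt, no brass; origin at the centre of its underside. A bystander that does not belong in the drawer.
Mind the look-alikes: they are no part of the job. Leave any pink or red look-alike of the foot_d alone. Leave any red look-alike of the foot_a alone.

How it is judged:
On the way, in this order (a step that is already met when the one before it is completed fails the run):
1. the drawer is open by at least 100 mm (value of joint cab_drawer0 above 0.1 m), for 0.2 s.
2. with the drawer still open by 50 mm or more, every foot present lies flat on its floor, brass bush up (value of joint cab_drawer0 above 0.05 m and x of foot_a in the frame of drawer_floor between 0 and 0.185 m and y of foot_a in the frame of drawer_floor between -0.109 and 0.109 m and z of foot_a in the frame of drawer_floor between 0.009 and 0.024 m and angle between each of foot_a, foot_b, foot_c, foot_d, foot_e's own z axis and vertical below 0.15 rad and linear speed of each of foot_a, foot_b, foot_c, foot_d, foot_e below 0.03 m/s and x of foot_b in the frame of drawer_floor between 0 and 0.185 m and y of foot_b in the frame of drawer_floor between -0.109 and 0.109 m and z of foot_b in the frame of drawer_floor between 0.009 and 0.024 m and x of foot_c in the frame of drawer_floor between 0 and 0.185 m and y of foot_c in the frame of drawer_floor between -0.109 and 0.109 m and z of foot_c in the frame of drawer_floor between 0.009 and 0.024 m and x of foot_d in the frame of drawer_floor between 0 and 0.185 m and y of foot_d in the frame of drawer_floor between -0.109 and 0.109 m and z of foot_d in the frame of drawer_floor between 0.009 and 0.024 m and x of foot_e in the frame of drawer_floor between 0 and 0.185 m and y of foot_e in the frame of drawer_floor between -0.109 and 0.109 m and z of foot_e in the frame of drawer_floor between 0.009 and 0.024 m), for 0.2 s.
At the end, for the whole second after the job is handed in: The drawer is shut to within 8 mm; every foot present rests inside it on its floor (not stacked), brass face up within 0.15 rad, at rest; the plain offcut is within 60 mm of where it started (value of joint cab_drawer0 below 0.008 m and distance of offcut from where it was at the start of the episode below 0.06 m and x of foot_a in the frame of drawer_floor between 0 and 0.185 m and y of foot_a in the frame of drawer_floor between -0.109 and 0.109 m and z of foot_a in the frame of drawer_floor between 0.009 and 0.024 m and angle between each of foot_a, foot_b, foot_c, foot_d, foot_e's own z axis and vertical below 0.15 rad and linear speed of each of foot_a, foot_b, foot_c, foot_d, foot_e below 0.03 m/s and x of foot_b in the frame of drawer_floor between 0 and 0.185 m and y of foot_b in the frame of drawer_floor between -0.109 and 0.109 m and z of foot_b in the frame of drawer_floor between 0.009 and 0.024 m and x of foot_c in the frame of drawer_floor between 0 and 0.185 m and y of foot_c in the frame of drawer_floor between -0.109 and 0.109 m and z of foot_c in the frame of drawer_floor between 0.009 and 0.024 m and x of foot_d in the frame of drawer_floor between 0 and 0.185 m and y of foot_d in the frame of drawer_floor between -0.109 and 0.109 m and z of foot_d in the frame of drawer_floor between 0.009 and 0.024 m and x of foot_e in the frame of drawer_floor between 0 and 0.185 m and y of foot_e in the frame of drawer_floor between -0.109 and 0.109 m and z of foot_e in the frame of drawer_floor between 0.009 and 0.024 m); the robot touches nothing.
It fails at once if the plain offcut is moved more than 60 mm (distance of offcut from where it was at the start of the episode above 0.06 m).
Of foot_a, foot_b, foot_c, foot_d, foot_e only 3 to 4 are there at a start; the rules pass over those that are not, and their reading is None.
At some moment in a run one of foot_a, foot_b, foot_c, foot_d, foot_e may be knocked a few centimetres aside while the robot is not near it.
Once in a run the grip may slacken for a moment while it holds something.
It also fails if it takes over 210 s, if anything falls off the work surface, if the arm or the gripper's body presses on something with over 40 N, if the wrist force passes 120 N, or if a joint passes its speed limit or range.

## Robot

A 7-joint arm with a two-finger parallel gripper is mounted at the origin on a cart in front of the work surface, level with it; the furniture and walls round the work are solid. World frame = base frame: x ahead of the robot, y to its left, z up, the work surface at z = 0. Lengths are in m, angles in rad, forces in N, time in s.
With the tool pointing down it reaches from about 0.35 to 0.9 m from the base axis. Payload 8.1 kg.
Tool frame: the origin (TCP) lies midway between the tips of the shut fingers; the grasp point (between the pads) lies 19 mm behind it; z points along the fingers, y is the line along which they close (so a half turn about z gives the same grasp; the last joint's range is limited). The gripper opens to 92 mm and grips with 3 to 60 N. Pads are 19 mm wide; open, the fingers measure 130 mm over their backs; the gripper's body (75 mm by 190 mm) begins 47 mm behind the grasp point.
Start: joints at [1.128, 0.434, 0.025, 1.573, -0.012, 1.134, -0.075], TCP at [0.208, -0.589, 0.227] pointing down, gripper open.
Joint ranges: [-2.62, 2.62], [-0.44, 2.09], [-1.27, 1.32], [0.08, 2.57], [-1.32, 4.46], [0.12, 2], [-2.74, 2.74]. Speed limits (rad/s): [2.22, 2.22, 3.01, 3.01, 3.14, 3.14, 3.14].

## Interface

Orientations are given as a rotation vector (axis times angle).
In Python, from cell import observe, get_image, camera_model, sign_off, recognise, silhouettes gives the robot as it stands.
- The arm moves only by the tool apply_moves, never from a script. Its argument "motion" is a list of rows, each an object of numbers: "x", "y", "z": the shift along the world's x, y, z in cm; "yaw": the turn about the world's z in degrees; "hand": the opening, from -1 (shut) to 1 (fully open), so that 0 is half open. In form: [{"x": .., "y": .., "z": .., "yaw": .., "hand": ..}, ...]. A call has 1 to 10 rows; each row is the pose to reach, as a shift and turn from the pose commanded when the call began; what a row does not reach only later rows make up. A row lasts 1/8 s, in which the tool goes at most 62.5 mm and 10.7 degrees, less where a joint would pass 70% of its speed; a pose out of reach is approached as far as the arm can. A call with a gripper value outside its range is refused whole. The fingers move at their own pace and stop on an object; "newtons" is the grip in N (left out, the last holds). Time passes only in rows, so rows that repeat a pose let the fingers close. It gives the time, the measured TCP pose, the force, the opening and the grip force at its end, in the units of the state.
- observe(): the state, without advancing time (a new reading comes with each control period).
- get_image(name): name is "side" or "top"; returns the picture (420x560x3 uint8, blue, green, red); there is no depth.
- camera_model(name): a dict with "camera_matrix" (3x3 intrinsics, pixels), "T" (4x4, takes a point from camera to world coordinates). Camera axes: x right, y up, looking along -z (the intrinsics and any distortion apply to the point x, -y, -z); pixel columns grow to the right and rows downward; lengths in m; the calibration is good to about 2 mm. A picture is of the moment at which its call begins. camera_model takes no time and is no camera call.
- sign_off(): hands the job in; it is judged then, once.
Trained networks look in the newest picture that a camera, given by its name, has taken for a name from the list of things; names that differ only in an ending like _2 or _b are one class to them, and where a whole thing is asked for, a point or a joint stands for the part that bears it (a point fixed in the world has none). Each returns a list of dicts, best first, with "p" (0 to 1); they miss things now and then, are a little off and sometimes report something else, mostly with a low value. They report only what shows in the picture. A call takes as long as a camera call. They do not tell look-alikes from the thing itself.
- recognise(query, camera): "rect" ([left, top, right, bottom] in pixels, round what is visible of it).
- silhouettes(query, camera): "mask" (420x560 bool, what is visible of it) and "rect" ([left, top, right, bottom] in pixels, round what is visible of it).
The state is a dict: "clock": time; "joints": joint angles; "dq": joint speeds; "joint_efforts": joint torques, N m; "position": TCP position; "ee_rot": TCP orientation; "force": force on the tool from outside, world axes, zero at the start; "ft_torque": the same for the moment, N m; "width": opening from 0.0 (shut) to 1.0 (fully open); "gripper_force": force on a finger pad.
Only numpy, scipy, OpenCV 4.12 (cv2) and the standard library are available. Lean on these libraries where they do the work, as an engineer would, in place of code of your own. Each camera call takes 0.05 s, during which the arm holds its last target. There are 200 camera calls.

## Working session

There is one attempt and no reset: what is moved stays moved. The work goes in short steps, Python scripts to look and compute and a tool call to move; the robot and the scene stay as the last step left them, time stands still between calls to the robot, and variables do not carry over. Pictures are saved under pics/ and viewed, at most 14 in all, crops included, and the job is handed in when it is done.

Besides the shell and the picture viewer there is one more tool, called after ">>>" as name(argument=value, ...) on one line, values as JSON. apply_moves: Moves the arm, as the interface text tells. Its arguments: {"type":"object","properties":{"motion":{"type":"array","items":{"type":"object","properties":{"x":{"type":"number"},"y":{"type":"number"},"z":{"type":"number"},"yaw":{"type":"number"},"hand":{"type":"number"}}}},"newtons":{"type":"number"}},"required":["motion"]}

```bash
mkdir -p pics; cat > h.py <<'E'
from cell import *
import numpy as np, cv2
def snap(names,out):
    ims=[get_image(n) for n in names]
    cv2.imwrite('pics/'+out,ims[0] if len(ims)==1 else np.hstack(ims)); return ims
def ray(cam,u,v):
    m=camera_model(cam);K=np.array(m['camera_matrix']);T=np.array(m['T'])
    d=np.linalg.inv(K)@[u,v,1]; d=T[:3,:3]@[d[0],-d[1],-d[2]]
    return T[:3,3],d
def at(cam,u,v,z):
    o,d=ray(cam,u,v); return o+d*(z-o[2])/d[2]
def proj(cam,p):
    m=camera_model(cam);K=np.array(m['camera_matrix']);T=np.array(m['T'])
    q=np.linalg.inv(T)@np.r_[p,1]; q=K@[q[0],-q[1],-q[2]]; return q[:2]/q[2]
E
python3 - <<'E'
from h import *
for n in('side','top'):
    im=get_image(n);cv2.imwrite(f'pics/{n}0.png',im)
    m=camera_model(n);print(n,m.keys(),np.round(m['T'],3).tolist(),np.round(m['camera_matrix'],1).tolist())
    for q in('foot_a','offcut','cab_drawer0_handle','drawer_floor'):
        for r in recognise(q,n): print(n,q,round(r['p'],2),np.round(r['rect']))
print(observe())
E
```

```text
side dict_keys(['camera_matrix', 'T']) [[-0.832, 0.312, -0.459, 0.125], [-0.555, -0.5, 0.665, 0.668], [-0.022, 0.808, 0.589, 0.686], [0.0, 0.0, 0.0, 1.0]] [[423.4, 0.0, 275.8], [0.0, 423.4, 210.4], [0.0, 0.0, 1.0]]
side foot_a 0.92 [263. 316. 299. 352.]
side foot_a 0.91 [154. 298. 192. 328.]
side foot_a 0.88 [375. 215. 394. 237.]
side foot_a 0.87 [348. 198. 370. 220.]
side foot_a 0.77 [204. 337. 240. 378.]
side foot_a 0.61 [386. 197. 412. 216.]
side offcut 0.71 [328. 162. 345. 186.]
side offcut 0.6 [205. 340. 241. 378.]
side cab_drawer0_handle 0.62 [187. 196. 263. 272.]
side drawer_floor 0.79 [189. 196. 260. 276.]
top dict_keys(['camera_matrix', 'T']) [[-0.024, 0.998, -0.059, 0.52], [-1.0, -0.023, 0.015, 0.008], [0.013, 0.059, 0.998, 1.541], [0.0, 0.0, 0.0, 1.0]] [[515.6, 0.0, 277.1], [0.0, 515.6, 214.3], [0.0, 0.0, 1.0]]
top foot_a 0.85 [145. 253. 168. 274.]
top foot_a 0.76 [186. 270. 205. 291.]
top foot_a 0.72 [150. 202. 178. 221.]
top foot_a 0.63 [360. 279. 378. 305.]
top foot_a 0.54 [340. 253. 360. 269.]
top offcut 0.78 [372. 203. 406. 223.]
top cab_drawer0_handle 0.62 [203. 186. 292. 212.]
top drawer_floor 0.87 [202. 184. 288. 213.]
{'clock': 0.5, 'joints': array([ 1.12839939,  0.43451069,  0.0250183 ,  1.57323781, -0.0116045 ,
        1.13399708, -0.07506521]), 'dq': array([ 3.39138269e-04,  4.53920629e-04, -4.54892773e-04, -1.26568896e-03,
       -2.44777810e-03, -7.46240896e-05, -2.47838298e-04]), 'joint_efforts': array([-1.07692067e-03, -6.67142987e+01,  9.82871018e-01, -3.14575875e+01,
       -6.06619706e-02,  3.38055147e-02,  1.18828880e-04]), 'position': array([ 0.20827208, -0.58927048,  0.22672075]), 'ee_rot': array([-3.09637478e+00, -5.31080257e-01,  2.73902616e-05]), 'force': array([ 0.45203098,  0.59404423, -0.86330229]), 'ft_torque': array([0.0084755 , 0.03201843, 0.04648316]), 'gripper_force': 0.0, 'width': 1.0017087918299592}
```

View pics/top0.png

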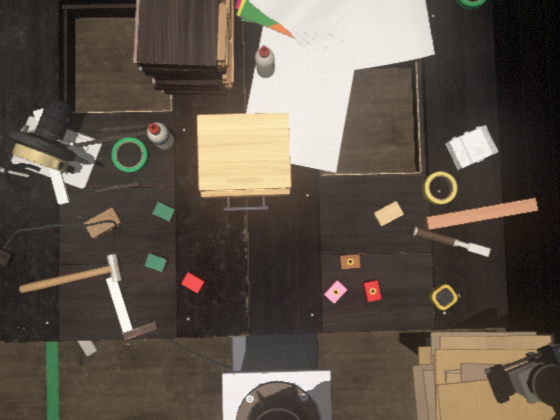

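View pics/side0.png

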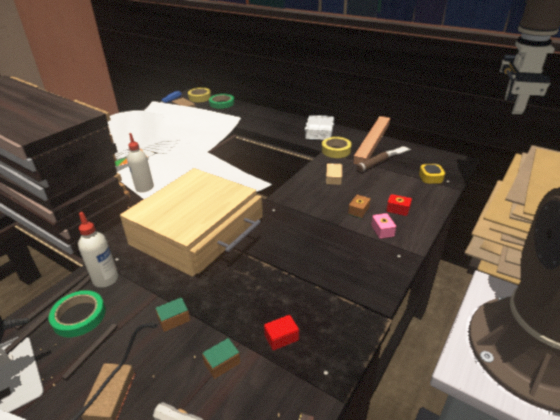

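The green-topped blocks at top (163,212) and (155,262) are felt-up feet, and the brown one with brass at (350,262) is right way up. The red ones at (192,282) and (373,291) and the pink one at (336,292) are look-alikes. The brown board at (102,222) is too large, and the pale offcut is at (388,213). I'll check this choice in one close crop and measure from both views.

```bash
cat >> h.py <<'E'
from scipy.optimize import least_squares
def hull(cam,c,yaw,dims):
    p=[]
    for i in(-1,1):
        for j in(-1,1):
            for k in(-1,1):
                l=np.array([i*dims[0],j*dims[1]])/2
                R=np.array([[np.cos(yaw),-np.sin(yaw)],[np.sin(yaw),np.cos(yaw)]])
                p.append(proj(cam,np.r_[c[:2]+R@l,c[2]+k*dims[2]/2]))
    return np.array(p)
def masks(cam,q='foot_a',pm=.3):
    get_image(cam); return [m for m in silhouettes(q,cam) if m['p']>pm]
def tri(a,b):
    (o1,d1),(o2,d2)=ray('top',*a),ray('side',*b)
    A=np.c_[d1,-d2];s=np.linalg.lstsq(A,o2-o1,rcond=None)[0]
    p,q=o1+s[0]*d1,o2+s[1]*d2; return (p+q)/2,np.linalg.norm(p-q)
def fitrect(cam,mask,z):
    c=max(cv2.findContours(mask.astype(np.uint8),0,cv2.CHAIN_APPROX_NONE)[0],key=cv2.contourArea)[:,0]
    w=np.array([at(cam,u,v,z)[:2] for u,v in c],np.float32)*1000
    (x,y),(a,b),t=cv2.minAreaRect(w)
    if a<b: a,b,t=b,a,t+90
    return np.round([x,y,a,b,(t+90)%180-90],1)
E
python3 - <<'E'
from h import *
T=get_image('top');S=get_image('side')
for cam,im in(('top',T),('side',S)):
    for q in ('foot_a','offcut'):
        for m in silhouettes(q,cam):
            k=m['mask']; col=im[k].mean(0) if k.any() else 0
            print(cam,q,round(m['p'],2),np.round(m['rect']),np.round(col),fitrect(cam,k,.034 if cam=='top' else .017))
for n,z in (((163,212),.034),((155,262),.034),((350,262),.034),((198,196),.092),((291,194),.092),((198,114),.092),((158,133),.1),((224,208),.054),((268,208),.054)): print(n,np.round(at('top',*n,z),3))
for a,b in (((163,211),(172,307)),((155,262),(221,350)),((350.5,261.5),(360,202)),((198,196),(193,239)),((291,194),(263,199))): print(a,tri(a,b))
def z(im,x0,y0,x1,y1,f): return cv2.resize(im[y0:y1,x0:x1],None,fx=f,fy=f,interpolation=2)
a=z(T,80,180,220,340,2.5); b=z(T,310,180,450,340,2.5)
c=cv2.resize(S[150:400,80:440],(700,200*700//288))[:,:]
cv2.imwrite('pics/crop.png',np.hstack([a,b]))
E
```

```text
top foot_a 0.89 [363. 280. 379. 302.] [ 67.  79. 208.] [ 380.3 -284.2   58.3   45.8    9.8]
top foot_a 0.81 [153. 200. 178. 221.] [ 97. 123.  85.] [624.6 314.4  62.9  42.8  62.9]
top foot_a 0.81 [327. 282. 347. 304.] [178. 165. 231.] [ 381.4 -177.4   53.6   42.9  -46.8]
top foot_a 0.75 [186. 274. 204. 294.] [ 75.  78. 224.] [417.9 232.7  53.3  39.8  62.2]
top foot_a 0.62 [342. 252. 360. 269.] [ 79. 119. 170.] [ 467.3 -222.    59.    40.3  -86.6]
top foot_a 0.61 [147. 255. 169. 274.] [102. 128.  88.] [478.  338.5  59.7  41.5  64.8]
top offcut 0.72 [374. 204. 405. 224.] [146. 192. 222.] [ 603.5 -340.3   78.3   46.6  -62.4]
side foot_a 0.91 [262. 314. 302. 351.] [ 27.  31. 189.] [419.1 236.4  65.8  63.   58.1]
side foot_a 0.89 [389. 196. 410. 217.] [ 31.  42. 176.] [ 381.4 -286.9   89.4   56.7  -78.1]
side foot_a 0.87 [202. 339. 240. 376.] [ 76. 104.  81.] [478.9 343.1  64.6  60.   68.7]
side foot_a 0.79 [373. 215. 396. 236.] [137. 118. 195.] [ 380.5 -178.5   87.4   56.4  -49.1]
side foot_a 0.75 [344. 197. 370. 220.] [ 56.  95. 139.] [ 469.2 -223.7   99.    50.9  -84.2]
side foot_a 0.65
[... 216 characters left out ...]
344 0.034]
(350, 262) [ 0.465 -0.223  0.034]
(198, 196) [0.663 0.209 0.092]
(291, 194) [ 0.662 -0.053  0.092]
(198, 114) [0.896 0.205 0.092]
(158, 133) [0.842 0.317 0.1  ]
(224, 208) [0.63  0.139 0.054]
(268, 208) [0.627 0.012 0.054]
(163, 211) (array([0.62558335, 0.31785258, 0.03764228]), np.float64(0.001875851952773616))
(155, 262) (array([0.47820855, 0.34255767, 0.03828565]), np.float64(0.0014979640411230898))
(350.5, 261.5) (array([ 0.4663138 , -0.22521216,  0.02968542]), np.float64(9.83686787072887e-05))
(198, 196) (array([0.65914879, 0.20427397, 0.11863724]), np.float64(0.0019655147763637543))
(291, 194) (array([ 0.66417293, -0.05490922,  0.06700611]), np.float64(0.001429391350512044))
```

View pics/crop.png

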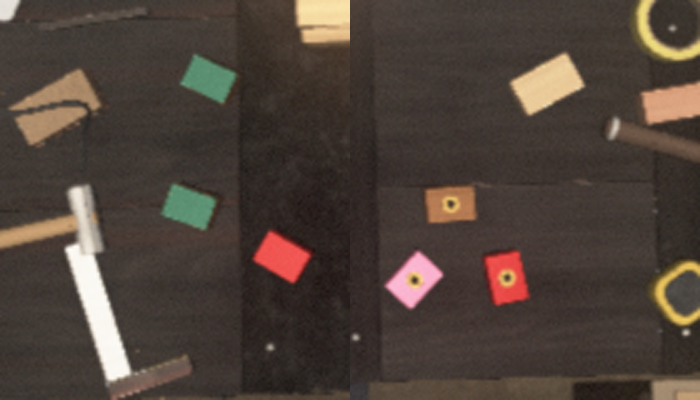

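The top crop shows the two green felt-up feet at top-view pixels (163,212) and (155,262) and the brass-up foot at (350,262). The rest are look-alikes or clutter. I'll hook the drawer handle first.

>>> apply_moves(motion=[{"x": 22, "y": 33, "z": 2, "yaw": -10, "hand": -1}, {"x": 22, "y": 33, "z": 2, "yaw": -19.5, "hand": -1}, {"x": 22, "y": 33, "z": 2, "yaw": -19.5, "hand": -1}, {"x": 22, "y": 33, "z": 2, "yaw": -19.5, "hand": -1}, {"x": 43.8, "y": 66.4, "z": -2, "yaw": -19.5, "hand": -1}, {"x": 43.8, "y": 66.4, "z": -2, "yaw": -19.5, "hand": -1}, {"x": 43.8, "y": 66.4, "z": -2, "yaw": -19.5, "hand": -1}, {"x": 43.8, "y": 66.4, "z": -2, "yaw": -19.5, "hand": -1}, {"x": 43.8, "y": 66.4, "z": -2, "yaw": -19.5, "hand": -1}, {"x": 43.8, "y": 66.4, "z": -2, "yaw": -19.5, "hand": -1}], newtons=15)

```text
clock: 2.05
position: [0.5532, -0.067, 0.2171]
ee_rot: [3.141, -0.002, 0.001]
force: [1.0, -1.7, 0.7]
width: 0.006
gripper_force: 0.0
```

>>> apply_moves(motion=[{"x": 9.3, "y": 14.2, "z": -1}, {"x": 9.3, "y": 14.2, "z": -1}, {"x": 9.3, "y": 14.2, "z": -1}, {"x": 9.3, "y": 14.2, "z": -1}, {"x": 9.3, "y": 14.2, "z": -1}])

```text
schema error: expected keys x, y, z, yaw, hand
```

>>> apply_moves(motion=[{"x": 9.3, "y": 14.2, "z": -1, "yaw": 0, "hand": -1}, {"x": 9.3, "y": 14.2, "z": -1, "yaw": 0, "hand": -1}, {"x": 9.3, "y": 14.2, "z": -1, "yaw": 0, "hand": -1}, {"x": 9.3, "y": 14.2, "z": -1, "yaw": 0, "hand": -1}, {"x": 9.3, "y": 14.2, "z": -1, "yaw": 0, "hand": -1}, {"x": 9.3, "y": 14.2, "z": -1, "yaw": 0, "hand": -1}])

```text
clock: 2.8
position: [0.6449, 0.0715, 0.2072]
ee_rot: [3.141, -0.004, 0.0]
force: [0.5, 0.1, 0.3]
width: 0.003
gripper_force: 0.0
```

>>> apply_moves(motion=[{"x": 0.1, "y": 0.3, "z": -6, "yaw": 0, "hand": -1}, {"x": 0.1, "y": 0.3, "z": -11, "yaw": 0, "hand": -1}, {"x": 0.1, "y": 0.3, "z": -14, "yaw": 0, "hand": -1}, {"x": 0.1, "y": 0.3, "z": -14.5, "yaw": 0, "hand": -1}, {"x": 0.1, "y": 0.3, "z": -15, "yaw": 0, "hand": -1}])

```text
clock: 3.42
position: [0.6471, 0.0758, 0.0583]
ee_rot: [-3.141, 0.003, -0.003]
force: [0.1, 0.4, -0.1]
width: 0.002
gripper_force: 0.0
```

```bash
python3 -c "
from h import *
S=get_image('side');cv2.imwrite('pics/hook.png',cv2.resize(S[150:320,100:340],None,fx=2.5,fy=2.5))"
```

```text
(no output)
```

View pics/hook.png

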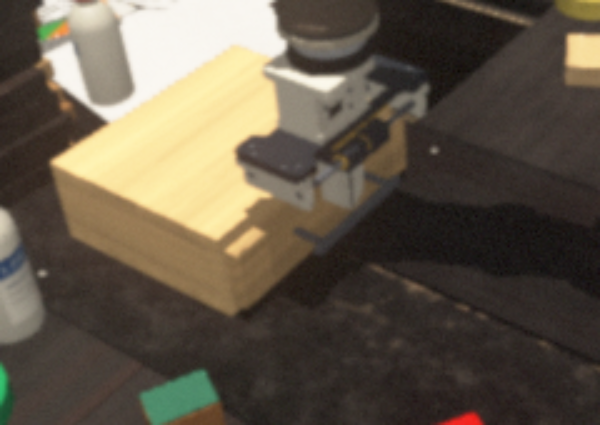

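The picture shows the closed fingers in the gap between the bar and the panel, at about (345,190) in the crop, with no contact force. I'll lower a bit more and pull.

>>> apply_moves(motion=[{"x": 0, "y": 0, "z": -2.0, "yaw": 0, "hand": -1}, {"x": -2, "y": 0, "z": -2.0, "yaw": 0, "hand": -1}, {"x": -4, "y": 0, "z": -2.0, "yaw": 0, "hand": -1}, {"x": -7, "y": 0, "z": -2.0, "yaw": 0, "hand": -1}, {"x": -10, "y": 0, "z": -2.0, "yaw": 0, "hand": -1}, {"x": -13, "y": 0, "z": -2.0, "yaw": 0, "hand": -1}, {"x": -15, "y": 0, "z": -2.0, "yaw": 0, "hand": -1}, {"x": -16.3, "y": 0, "z": -2.0, "yaw": 0, "hand": -1}, {"x": -16.5, "y": 0, "z": -2.0, "yaw": 0, "hand": -1}, {"x": -16.5, "y": 0, "z": -2.0, "yaw": 0, "hand": -1}])

```text
clock: 4.72
position: [0.4918, 0.0769, 0.0389]
ee_rot: [-3.138, 0.004, -0.029]
force: [27.6, -3.0, -16.8]
width: 0.001
gripper_force: 13.8
```

>>> apply_moves(motion=[{"x": 1.2, "y": 0, "z": 0, "yaw": 0, "hand": -1}, {"x": 1.4, "y": 0, "z": 1, "yaw": 0, "hand": -1}, {"x": 1.4, "y": 0, "z": 7, "yaw": 0, "hand": -1}, {"x": 1.4, "y": 0, "z": 14, "yaw": 0, "hand": -1}, {"x": 1.4, "y": 0, "z": 14, "yaw": 0, "hand": -1}])

```text
clock: 5.35
position: [0.4968, 0.0773, 0.1816]
ee_rot: [-3.14, 0.0, -0.011]
force: [-0.0, -0.3, -0.4]
width: 0.004
gripper_force: 0.0
```

```bash
python3 -c "
from h import *
o=observe();print(o['joints'].round(2),o['position'],o['force'])
T=get_image('top');S=get_image('side');cv2.imwrite('pics/open.png',np.hstack([T[90:310,130:400],S[150:370,100:370]]).repeat(1,0))
for cam in('top','side'):
  for m in silhouettes('foot_a',cam):
    print(cam,round(m['p'],2),np.round(m['rect']),fitrect(cam,m['mask'],.034 if cam=='top' else .017))"
```

```text
[-0.06  0.3  -0.24  1.92  0.09  0.93 -1.92] [0.49683008 0.07730038 0.18160387] [-0.02747046 -0.25937834 -0.37502369]
top 0.88 [145. 255. 169. 274.] [477.3 338.7  59.1  42.8  70.3]
top 0.83 [154. 201. 176. 222.] [625.5 314.7  59.   39.   62.9]
top 0.8 [342. 251. 363. 270.] [ 467.3 -222.1   59.    40.3  -87. ]
top 0.78 [359. 282. 382. 304.] [ 381.3 -284.5   63.6   47.5   12.3]
top 0.67 [327. 283. 349. 303.] [ 382.  -178.2   51.4   43.   -46.3]
top 0.63 [183. 273. 206. 292.] [417.5 233.2  56.3  43.8  58. ]
side 0.9 [386. 198. 411. 216.] [ 381.5 -285.7   86.1   57.4  -79.4]
side 0.81 [346. 194. 372. 220.] [ 470.3 -224.1  101.3   47.6  -81.4]
side 0.79 [157. 298. 192. 329.] [628.  317.3  67.5  58.2 -28.7]
side 0.73 [205. 339. 242. 378.] [479.6 343.4  62.1  60.6  69.5]
side 0.67 [264. 313. 299. 352.] [417.9 236.8  65.6  63.7  58.1]
side 0.62 [369. 212. 393. 239.] [ 381.1 -178.9   92.6   58.8  -46. ]
```

View pics/open.png

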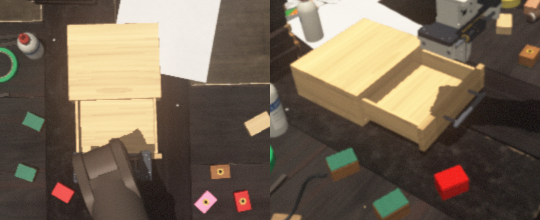

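The drawer is open and its left outer wall is clear. Next I'll go to the far felt-up foot at about (0.626, 0.316), which lies at 63°.

>>> apply_moves(motion=[{"x": 3, "y": 5, "z": 0, "yaw": 10, "hand": 1}, {"x": 6, "y": 10, "z": 0, "yaw": 20, "hand": 1}, {"x": 9, "y": 16, "z": 0, "yaw": 30, "hand": 1}, {"x": 13.2, "y": 24.5, "z": 0, "yaw": 41, "hand": 1}, {"x": 13.2, "y": 24.5, "z": 0, "yaw": 52, "hand": 1}, {"x": 13.2, "y": 24.5, "z": -3, "yaw": 63, "hand": 1}, {"x": 13.2, "y": 24.5, "z": -6, "yaw": 63, "hand": 1}, {"x": 13.2, "y": 24.5, "z": -8, "yaw": 63, "hand": 1}, {"x": 13.2, "y": 24.5, "z": -8, "yaw": 63, "hand": 1}])

```text
clock: 6.68
position: [0.6257, 0.3204, 0.0942]
ee_rot: [-2.679, -1.64, 0.008]
force: [0.4, 0.1, -0.1]
width: 0.931
gripper_force: 0.0
```

>>> apply_moves(motion=[{"x": 0.2, "y": 0.1, "z": -4, "yaw": 0, "hand": 1}, {"x": 0.2, "y": 0.1, "z": -7, "yaw": 0, "hand": 1}, {"x": 0.2, "y": 0.1, "z": -8.5, "yaw": 0, "hand": 1}, {"x": 0.2, "y": 0.1, "z": -8.5, "yaw": 0, "hand": 1}, {"x": 0.2, "y": 0.1, "z": -8.5, "yaw": 0, "hand": 1}])

```text
clock: 7.3
position: [0.6301, 0.3232, 0.0137]
ee_rot: [-2.679, -1.64, -0.004]
force: [-0.0, -0.8, 0.2]
width: 1.001
gripper_force: 0.0
```

>>> apply_moves(motion=[{"x": -0.1, "y": -0.1, "z": -0.9, "yaw": 0, "hand": 1}, {"x": -0.1, "y": -0.1, "z": -0.9, "yaw": 0, "hand": -1}, {"x": -0.1, "y": -0.1, "z": -0.9, "yaw": 0, "hand": -1}, {"x": -0.1, "y": -0.1, "z": -0.9, "yaw": 0, "hand": -1}, {"x": -0.1, "y": -0.1, "z": -0.9, "yaw": 0, "hand": -1}, {"x": -0.1, "y": -0.1, "z": -0.9, "yaw": 0, "hand": -1}], newtons=10)

```text
clock: 8.05
position: [0.6283, 0.3214, 0.003]
ee_rot: [2.679, 1.641, 0.0]
force: [0.7, 0.2, -0.6]
width: 0.504
gripper_force: 0.0
```

>>> apply_moves(motion=[{"x": 0, "y": 0, "z": 0, "yaw": 0, "hand": -1}, {"x": 0, "y": 0, "z": 0, "yaw": 0, "hand": -1}, {"x": 0, "y": 0, "z": 0, "yaw": 0, "hand": -1}, {"x": 0, "y": 0, "z": 4, "yaw": 0, "hand": -1}, {"x": 0, "y": 0, "z": 9, "yaw": 9, "hand": -1}, {"x": 0, "y": 0, "z": 14, "yaw": 18, "hand": -1}, {"x": 0, "y": 0, "z": 14, "yaw": 27, "hand": -1}, {"x": 0, "y": 0, "z": 14, "yaw": 27, "hand": -1}])

```text
clock: 9.05
position: [0.6282, 0.3211, 0.1431]
ee_rot: [-2.223, -2.219, -0.0]
force: [-0.7, -0.2, -0.9]
width: 0.436
gripper_force: 10.0
```

```bash
python3 -c "
from h import *
o=observe();print(o['joints'].round(2),o['position'],o['width'],o['gripper_force'])
S=get_image('side');cv2.imwrite('pics/g1.png',cv2.resize(S[160:340,60:300],None,fx=2.5,fy=2.5))"
```

```text
[-0.21  0.71 -0.59  1.41  0.41  1.15 -0.86] [0.62817562 0.32110912 0.14306834] 0.4360623583356985 9.993978291749954
```

View pics/g1.png

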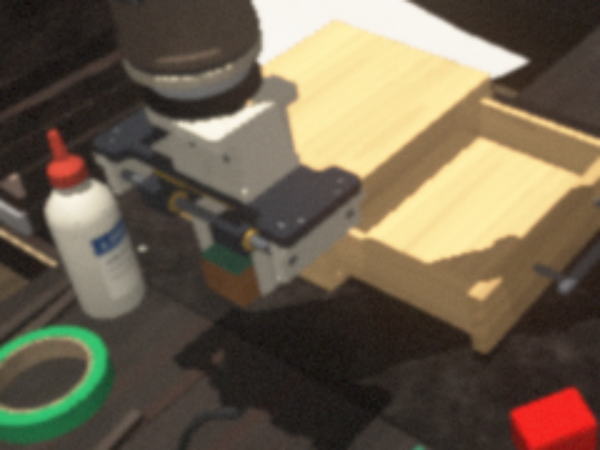

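The foot is held level, felt up, at about (230,270) in the crop, with a width of 40 mm. I'll move to the cabinet's left top edge and press the overhang down on it.

>>> apply_moves(motion=[{"x": 4, "y": -4, "z": 0, "yaw": 0, "hand": -1}, {"x": 9.2, "y": -9, "z": 0, "yaw": 0, "hand": -1}, {"x": 9.2, "y": -9, "z": 0, "yaw": 0, "hand": -1}, {"x": 9.2, "y": -9, "z": 0, "yaw": 0, "hand": -1}, {"x": 9.2, "y": -9, "z": -2, "yaw": 0, "hand": -1}, {"x": 9.2, "y": -9, "z": -3.5, "yaw": 0, "hand": -1}, {"x": 9.2, "y": -9, "z": -4, "yaw": 0, "hand": -1}])

```text
clock: 9.98
position: [0.7186, 0.2318, 0.1007]
ee_rot: [-2.22, -2.221, 0.004]
force: [-0.3, -0.2, -0.7]
width: 0.437
gripper_force: 10.0
```

>>> apply_moves(motion=[{"x": 0, "y": 0, "z": -0.8, "yaw": 0, "hand": -1}, {"x": 0, "y": 0, "z": -1.4, "yaw": 0, "hand": -1}, {"x": 0, "y": 0, "z": -2, "yaw": 0, "hand": -1}, {"x": 0, "y": 0, "z": -2.6, "yaw": 0, "hand": -1}, {"x": 0, "y": 0, "z": -3.2, "yaw": 0, "hand": -1}, {"x": 0, "y": 0, "z": -3.8, "yaw": 0, "hand": -1}, {"x": 0, "y": 0, "z": -4.4, "yaw": 0, "hand": -1}, {"x": 0, "y": 0, "z": -4.8, "yaw": 0, "hand": -1}])

```text
clock: 10.98
position: [0.7209, 0.2327, 0.056]
ee_rot: [2.222, 2.221, 0.004]
force: [0.3, 2.7, 4.2]
width: 0.436
gripper_force: 10.0
```

```bash
python3 -c "
from h import *
o=observe();print(o['position'],o['width'],o['gripper_force'],o['force'])
S=get_image('side');cv2.imwrite('pics/g2.png',cv2.resize(S[160:340,60:300],None,fx=2.5,fy=2.5))"
```

```text
[0.72085827 0.23265168 0.05600973] 0.43620787423875695 10.000422298908234 [0.31481122 2.6865344  4.22523641]
```

View pics/g2.png

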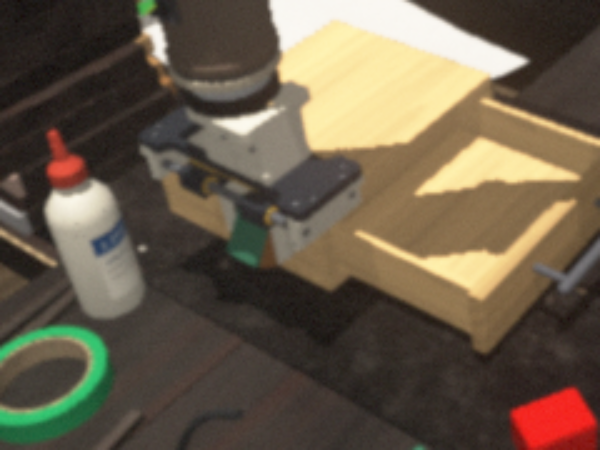

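The side view shows the felt now facing the camera at (250,240), so the foot has turned nearly 90°. I'll nudge it past vertical, back off, and stand it on the table.

>>> apply_moves(motion=[{"x": 0, "y": -0.3, "z": 0, "yaw": 0, "hand": -1}, {"x": 0, "y": -0.5, "z": 0, "yaw": 0, "hand": -1}, {"x": 0, "y": -0.5, "z": 0, "yaw": 0, "hand": -1}, {"x": -2, "y": 3, "z": 0, "yaw": 0, "hand": -1}, {"x": -8, "y": 4, "z": 0, "yaw": 0, "hand": -1}, {"x": -12, "y": 4, "z": -1, "yaw": 0, "hand": -1}, {"x": -12, "y": 4, "z": -3, "yaw": 0, "hand": -1}, {"x": -12, "y": 4, "z": -4, "yaw": 0, "hand": -1}, {"x": -12, "y": 4, "z": -4.5, "yaw": 0, "hand": -1}, {"x": -12, "y": 4, "z": -4.6, "yaw": 0, "hand": -1}])

```text
clock: 12.28
position: [0.6013, 0.2706, 0.0089]
ee_rot: [2.223, 2.218, -0.001]
force: [-2.7, -2.2, 7.6]
width: 0.437
gripper_force: 10.0
```

```bash
python3 -c "
from h import *
o=observe();print(o['position'],o['width'],o['gripper_force'],o['force'])
S=get_image('side');cv2.imwrite('pics/g3.png',cv2.resize(S[200:380,100:340],None,fx=2.5,fy=2.5))"
```

```text
[0.60125125 0.27057009 0.00894835] 0.43694494623628966 10.000126361846924 [-2.65677968 -2.21888484  7.60459227]
```

View pics/g3.png

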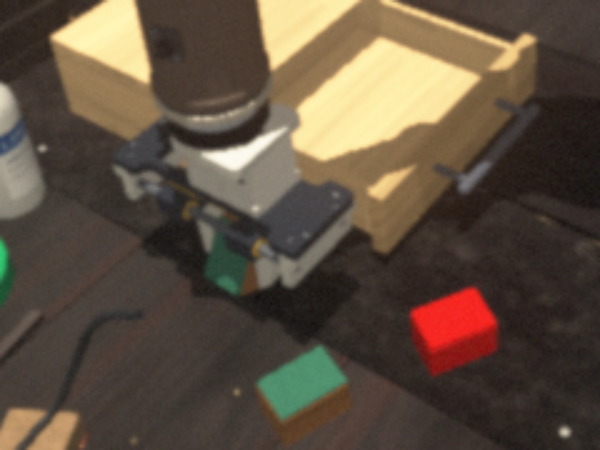

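>>> apply_moves(motion=[{"x": 0, "y": 0, "z": 0, "yaw": 0, "hand": -0.05}, {"x": 0, "y": 0, "z": 0, "yaw": 0, "hand": 0.3}, {"x": 0, "y": 0, "z": 0, "yaw": 0, "hand": 1}, {"x": 0, "y": 0, "z": 0, "yaw": 0, "hand": 1}, {"x": 0, "y": 0, "z": 2, "yaw": 0, "hand": 1}, {"x": 0, "y": 0, "z": 6, "yaw": 0, "hand": 1}, {"x": 0, "y": 0, "z": 9, "yaw": 0, "hand": 1}, {"x": 0, "y": -5, "z": 9, "yaw": 0, "hand": -1}, {"x": 0, "y": -5, "z": 9, "yaw": 0, "hand": -1}])

```text
clock: 13.45
position: [0.6017, 0.2163, 0.1004]
ee_rot: [2.226, 2.212, -0.002]
force: [0.8, -0.1, -0.7]
width: 0.83
gripper_force: 0.0
```

```bash
python3 -c "
from h import *
o=observe();print(o['position'],o['width'],o['gripper_force'],o['force'])
S=get_image('side');cv2.imwrite('pics/g4.png',cv2.resize(S[200:380,100:340],None,fx=2.5,fy=2.5))
for m in silhouettes('foot_a','side'): print(round(m['p'],2),np.round(m['rect']))
for y in(.225,.253,.287): print(proj('side',[.6,y,0]),proj('side',[.6,y,.056]))
"
```

```text
[0.6016769  0.21631917 0.10044918] 0.8297246654042729 0.0 [ 0.8410642  -0.11379359 -0.68589364]
0.84 [205. 340. 239. 378.]
0.84 [177. 289. 207. 322.]
0.75 [371. 215. 395. 236.]
0.63 [264. 315. 300. 351.]
0.6 [388. 196. 409. 217.]
0.58 [345. 195. 371. 216.]
[213.7525183  295.70594453] [210.85420244 277.2010588 ]
[205.13511255 304.0744295 ] [201.84573222 285.49011262]
[194.1779654  314.71507053] [190.37115264 296.04833232]
```

View pics/g4.png

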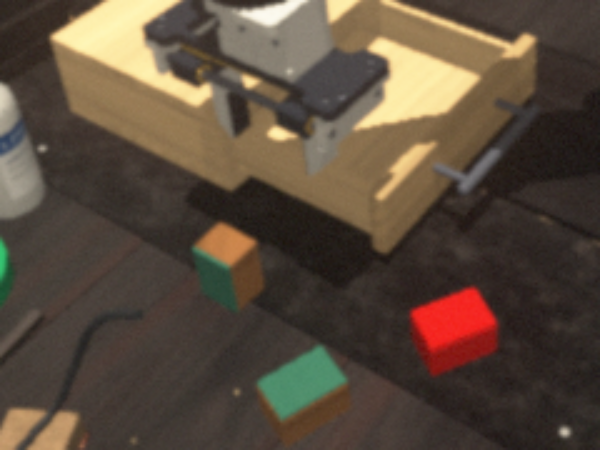

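The picture shows the foot standing on end at (228,268), felt toward +y. I'll topple it toward +y.

>>> apply_moves(motion=[{"x": 0, "y": 0, "z": 0, "yaw": 0, "hand": -1}, {"x": 0, "y": 0, "z": 0, "yaw": 0, "hand": -1}, {"x": 0, "y": 0, "z": -3, "yaw": 0, "hand": -1}, {"x": 0, "y": 0.2, "z": -6, "yaw": 0, "hand": -1}, {"x": 0, "y": 1, "z": -6, "yaw": 0, "hand": -1}, {"x": 0, "y": 2.5, "z": -6, "yaw": 0, "hand": -1}, {"x": 0, "y": 4, "z": -6, "yaw": 0, "hand": -1}, {"x": 0, "y": 5.2, "z": -6, "yaw": 0, "hand": -1}, {"x": 0, "y": 6, "z": -6, "yaw": 0, "hand": -1}, {"x": 0, "y": 5.5, "z": 2, "yaw": 0, "hand": -1}])

```text
clock: 14.8
position: [0.5972, 0.2769, 0.0975]
ee_rot: [-2.218, -2.221, 0.013]
force: [2.1, -0.1, 0.9]
width: 0.005
gripper_force: 0.0
```

>>> apply_moves(motion=[{"x": 0, "y": -5, "z": 2, "yaw": 0, "hand": 1}, {"x": 0, "y": -9, "z": 5, "yaw": 0, "hand": 1}, {"x": 0, "y": -9, "z": 5, "yaw": 0, "hand": 1}, {"x": 0, "y": -9, "z": 5, "yaw": 0, "hand": 1}])

```text
clock: 15.3
position: [0.6001, 0.1879, 0.1514]
ee_rot: [-2.222, -2.22, -0.001]
force: [-0.4, 0.5, -0.6]
width: 0.388
gripper_force: 0.0
```

```bash
python3 -c "
from h import *
o=observe();print(o['position'],o['width'],o['gripper_force'],o['force'])
S=get_image('side');T=get_image('top')
cv2.imwrite('pics/g5.png',np.hstack([cv2.resize(S[220:370,140:290],None,fx=2.5,fy=2.5),cv2.resize(T[160:310,120:270],None,fx=2.5,fy=2.5)]))
for cam in('top','side'):
  for m in silhouettes('foot_a',cam):
    print(cam,round(m['p'],2),np.round(m['rect']),fitrect(cam,m['mask'],.034 if cam=='top' else .017))
"
```

```text
[0.60008791 0.18794589 0.15139614] 0.38835710895842185 0.0 [-0.43212502  0.54944913 -0.60091922]
top 0.71 [338. 254. 361. 268.] [ 467.9 -223.1   58.5   40.7   88.6]
top 0.7 [326. 282. 348. 306.] [ 380.7 -176.6   55.7   42.9  -46.8]
top 0.66 [147. 254. 170. 274.] [476.6 338.   64.5  45.5  70.3]
top 0.57 [186. 273. 204. 292.] [417.7 233.4  57.   40.4  59.8]
top 0.56 [362. 282. 380. 301.] [ 381.3 -284.4   58.    40.4   12.3]
top 0.52 [151. 218. 154. 229.] [ 5.907e+02  3.516e+02  2.070e+01  1.740e+01 -5.000e-01]
side 0.95 [263. 316. 300. 351.] [418.5 237.5  68.   62.1  58.4]
side 0.9 [372. 215. 394. 237.] [ 379.7 -178.5   96.8   60.1  -49.1]
side 0.84 [203. 337. 240. 378.] [478.5 343.2  61.6  60.3  67.2]
side 0.81 [344. 194. 371. 219.] [ 469.9 -226.6  106.9   51.   -79.6]
side 0.71 [161. 306. 195. 344.] [601.3 335.9  68.1  61.8  89.1]
side 0.59 [387. 196. 411. 214.] [ 382.1 -285.9   85.1   55.7  -76.5]
```

View pics/g5.png

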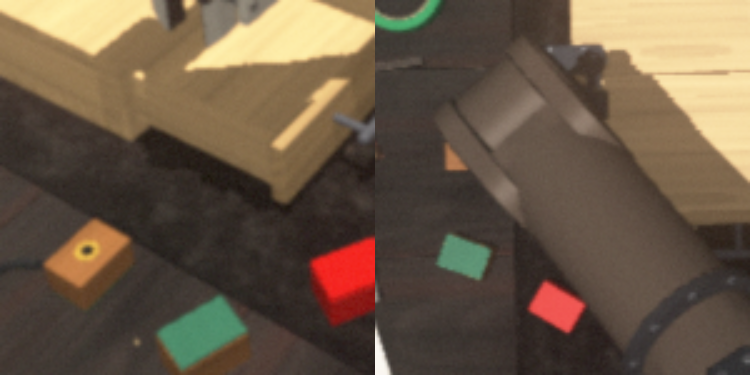

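The side view shows the first foot brass up at (90,250) in the crop, around (0.600, 0.334). I'll grasp it.

>>> apply_moves(motion=[{"x": 0, "y": 6, "z": 0, "yaw": 0, "hand": 1}, {"x": 0, "y": 12, "z": 0, "yaw": 0, "hand": 1}, {"x": 0, "y": 14.6, "z": -3, "yaw": 0, "hand": 1}, {"x": 0, "y": 14.6, "z": -8, "yaw": 0, "hand": 1}, {"x": 0, "y": 14.6, "z": -12, "yaw": 0, "hand": 1}, {"x": 0, "y": 14.6, "z": -14.2, "yaw": 0, "hand": 1}, {"x": 0, "y": 14.6, "z": -14.2, "yaw": 0, "hand": 1}, {"x": 0, "y": 14.6, "z": -14.2, "yaw": 0, "hand": -1}, {"x": 0, "y": 14.6, "z": -14.2, "yaw": 0, "hand": -1}, {"x": 0, "y": 14.6, "z": -14.2, "yaw": 0, "hand": -1}], newtons=25)

```text
clock: 16.75
position: [0.6008, 0.3338, 0.0106]
ee_rot: [2.222, 2.22, 0.003]
force: [0.0, -0.3, -0.1]
width: 0.723
gripper_force: 0.0
```

>>> apply_moves(motion=[{"x": 0, "y": 0, "z": 0, "yaw": 0, "hand": -1}, {"x": 0, "y": 0, "z": 0, "yaw": 0, "hand": -1}, {"x": 0, "y": 0, "z": 0, "yaw": 0, "hand": -1}, {"x": 0, "y": 0, "z": 0, "yaw": 0, "hand": -1}, {"x": 0, "y": 0, "z": 5, "yaw": 0, "hand": -1}, {"x": 0, "y": 0, "z": 11, "yaw": -10, "hand": -1}, {"x": 0, "y": -2, "z": 14, "yaw": -20, "hand": -1}, {"x": 0, "y": -4, "z": 14, "yaw": -30, "hand": -1}, {"x": 0, "y": -8, "z": 14, "yaw": -40, "hand": -1}, {"x": 0, "y": -12, "z": 14, "yaw": -50, "hand": -1}])

```text
clock: 18.0
position: [0.5999, 0.2125, 0.1493]
ee_rot: [-2.955, -1.066, 0.0]
force: [0.5, -0.9, -1.3]
width: 0.432
gripper_force: 25.0
```

>>> apply_moves(motion=[{"x": 1, "y": -3, "z": 0, "yaw": -10, "hand": -1}, {"x": 2, "y": -7.3, "z": 0, "yaw": -20, "hand": -1}, {"x": 2, "y": -7.3, "z": 0, "yaw": -30, "hand": -1}, {"x": 2, "y": -7.3, "z": 0, "yaw": -40, "hand": -1}, {"x": 2, "y": -7.3, "z": -4, "yaw": -40, "hand": -1}, {"x": 2, "y": -7.3, "z": -8, "yaw": -40, "hand": -1}, {"x": 2, "y": -7.3, "z": -10, "yaw": -40, "hand": -1}, {"x": 2, "y": -7.3, "z": -11, "yaw": -40, "hand": -1}, {"x": 2, "y": -7.3, "z": -11, "yaw": -40, "hand": -1}])

```text
clock: 19.12
position: [0.62, 0.1405, 0.039]
ee_rot: [3.141, -0.001, -0.001]
force: [0.7, -0.5, -1.5]
width: 0.438
gripper_force: 25.0
```

>>> apply_moves(motion=[{"x": 0, "y": 0, "z": -0.4, "yaw": 0, "hand": -1}, {"x": 0, "y": 0, "z": -0.5, "yaw": 0, "hand": -1}, {"x": 0, "y": 0, "z": -0.5, "yaw": 0, "hand": 0.12}, {"x": 0, "y": 0, "z": -0.5, "yaw": 0, "hand": 0.12}, {"x": 0, "y": 0, "z": -0.5, "yaw": 0, "hand": 0.12}, {"x": 0, "y": 0, "z": 4, "yaw": 0, "hand": 0.12}, {"x": 0, "y": 0, "z": 9, "yaw": 0, "hand": 1}, {"x": -3, "y": 4, "z": 12, "yaw": 10, "hand": 1}, {"x": -6, "y": 8, "z": 12, "yaw": 20, "hand": 1}, {"x": -10, "y": 14, "z": 12, "yaw": 30, "hand": 1}])

```text
clock: 20.38
position: [0.5255, 0.2727, 0.1602]
ee_rot: [3.033, 0.817, 0.003]
force: [0.8, 0.4, 0.0]
width: 0.945
gripper_force: 0.0
```

```bash
python3 -c "
from h import *
o=observe();print(o['position'],o['joints'].round(2))
for cam in('top','side'):
  im=get_image(cam)
  for m in silhouettes('foot_a',cam):
    z=.034 if cam=='top' else .017
    f=fitrect(cam,m['mask'],z)
    if f[1]>0 and f[0]>430: print(cam,round(m['p'],2),np.round(m['rect']),f,fitrect(cam,m['mask'],z+.022),im[m['mask']].mean(0).round())
"
```

```text
[0.52549344 0.27269588 0.16017476] [-0.29  0.48 -0.39  1.71  0.21  0.99 -1.81]
top 0.5 [217. 200. 234. 222.] [621.1 141.4  61.7  46.7  -1. ] [619.6 139.5  60.8  46.1  -1. ] [ 96. 142. 194.]
side 0.62 [204. 339. 240. 377.] [479.  343.4  62.5  61.   69.5] [467.4 354.   60.4  59.   69.5] [69. 94. 76.]
side 0.54 [231. 244. 247. 266.] [622.4 110.   69.1  31.8 -45.5] [606.1 128.4  66.9  30.8 -45.5] [ 68. 111. 157.]
```

The first foot is in the drawer, with the top mask at (225,211). Now the second felt-up foot at (0.478, 0.340).

>>> apply_moves(motion=[{"x": -2, "y": 3, "z": 0, "yaw": 10, "hand": 1}, {"x": -3.9, "y": 6.7, "z": 0, "yaw": 20, "hand": 1}, {"x": -3.9, "y": 6.7, "z": 0, "yaw": 30, "hand": 1}, {"x": -3.9, "y": 6.7, "z": -4, "yaw": 37, "hand": 1}, {"x": -3.9, "y": 6.7, "z": -8, "yaw": 37, "hand": 1}, {"x": -3.9, "y": 6.7, "z": -12, "yaw": 37, "hand": 1}, {"x": -3.9, "y": 6.7, "z": -14.5, "yaw": 37, "hand": 1}, {"x": -3.9, "y": 6.7, "z": -14.8, "yaw": 37, "hand": 1}, {"x": -3.9, "y": 6.7, "z": -14.8, "yaw": 37, "hand": 1}])

```text
clock: 21.7
position: [0.4875, 0.3391, 0.0119]
ee_rot: [2.621, 1.731, 0.001]
force: [0.2, 0.3, 0.4]
width: 0.999
gripper_force: 0.0
```

>>> apply_moves(motion=[{"x": -0.7, "y": 0.8, "z": -0.2, "yaw": 0, "hand": 1}, {"x": -0.7, "y": 0.8, "z": -0.9, "yaw": 0, "hand": 1}, {"x": -0.7, "y": 0.8, "z": -0.9, "yaw": 0, "hand": 1}, {"x": -0.7, "y": 0.8, "z": -0.9, "yaw": 0, "hand": -1}, {"x": -0.7, "y": 0.8, "z": -0.9, "yaw": 0, "hand": -1}, {"x": -0.7, "y": 0.8, "z": -0.9, "yaw": 0, "hand": -1}, {"x": -0.7, "y": 0.8, "z": -0.9, "yaw": 0, "hand": -1}, {"x": -0.7, "y": 0.8, "z": -0.9, "yaw": 0, "hand": -1}, {"x": -0.7, "y": 0.8, "z": -0.9, "yaw": 0, "hand": -1}, {"x": -0.7, "y": 0.8, "z": -0.9, "yaw": 0, "hand": -1}], newtons=10)

```text
clock: 22.95
position: [0.4796, 0.3475, 0.0023]
ee_rot: [2.62, 1.733, -0.0]
force: [-0.0, -0.8, 0.2]
width: 0.438
gripper_force: 9.9
```

>>> apply_moves(motion=[{"x": 0, "y": 0, "z": 0, "yaw": 0, "hand": -1}, {"x": 0, "y": 0, "z": 4, "yaw": 0, "hand": -1}, {"x": 0, "y": 0, "z": 9, "yaw": 8, "hand": -1}, {"x": 3, "y": -2, "z": 14, "yaw": 16, "hand": -1}, {"x": 8, "y": -4, "z": 14, "yaw": 23, "hand": -1}, {"x": 13, "y": -7, "z": 14, "yaw": 23, "hand": -1}, {"x": 18, "y": -9, "z": 14, "yaw": 23, "hand": -1}, {"x": 24, "y": -11.5, "z": 14, "yaw": 23, "hand": -1}, {"x": 24, "y": -11.5, "z": 14, "yaw": 23, "hand": -1}, {"x": 24, "y": -11.5, "z": 14, "yaw": 23, "hand": -1}])

```text
clock: 24.2
position: [0.7191, 0.2326, 0.1416]
ee_rot: [-2.222, -2.22, 0.001]
force: [-1.4, -0.1, -0.1]
width: 0.438
gripper_force: 9.9
```

Same pose as before; I'll repeat the edge flip.

>>> apply_moves(motion=[{"x": 0.1, "y": -0.1, "z": -3, "yaw": 0, "hand": -1}, {"x": 0.1, "y": -0.1, "z": -4.2, "yaw": 0, "hand": -1}, {"x": 0.1, "y": -0.1, "z": -5, "yaw": 0, "hand": -1}, {"x": 0.1, "y": -0.1, "z": -5.7, "yaw": 0, "hand": -1}, {"x": 0.1, "y": -0.1, "z": -6.4, "yaw": 0, "hand": -1}, {"x": 0.1, "y": -0.1, "z": -7.1, "yaw": 0, "hand": -1}, {"x": 0.1, "y": -0.1, "z": -7.8, "yaw": 0, "hand": -1}, {"x": 0.1, "y": -0.1, "z": -8.6, "yaw": 0, "hand": -1}, {"x": 0.1, "y": -0.4, "z": -8.6, "yaw": 0, "hand": -1}, {"x": 0.1, "y": -0.6, "z": -8.6, "yaw": 0, "hand": -1}])

```text
clock: 25.45
position: [0.7204, 0.2319, 0.0582]
ee_rot: [-2.216, -2.222, -0.01]
force: [0.7, 11.2, 1.5]
width: 0.434
gripper_force: 10.0
```

>>> apply_moves(motion=[{"x": 0, "y": 0, "z": 0, "yaw": 0, "hand": -1}, {"x": -2, "y": 3.5, "z": 0, "yaw": 0, "hand": -1}, {"x": -8, "y": 4.5, "z": 0, "yaw": 0, "hand": -1}, {"x": -12, "y": 4.5, "z": -1, "yaw": 0, "hand": -1}, {"x": -12, "y": 4.5, "z": -3, "yaw": 0, "hand": -1}, {"x": -12, "y": 4.5, "z": -4, "yaw": 0, "hand": -1}, {"x": -12, "y": 4.5, "z": -4.6, "yaw": 0, "hand": -1}, {"x": -12, "y": 4.5, "z": -4.8, "yaw": 0, "hand": -1}])

```text
clock: 26.45
position: [0.6013, 0.2713, 0.0079]
ee_rot: [-2.223, -2.22, -0.0]
force: [-1.1, -0.5, -0.6]
width: 0.439
gripper_force: 10.0
```

```bash
python3 -c "
from h import *
o=observe();print(o['position'],o['width'],o['gripper_force'],o['force'])
S=get_image('side');cv2.imwrite('pics/k1.png',cv2.resize(S[200:380,100:340],None,fx=2.5,fy=2.5))"
```

```text
[0.60132388 0.27126374 0.00789777] 0.4387613187076417 9.99963104724884 [-1.07636727 -0.47075516 -0.64952644]
```

View pics/k1.png

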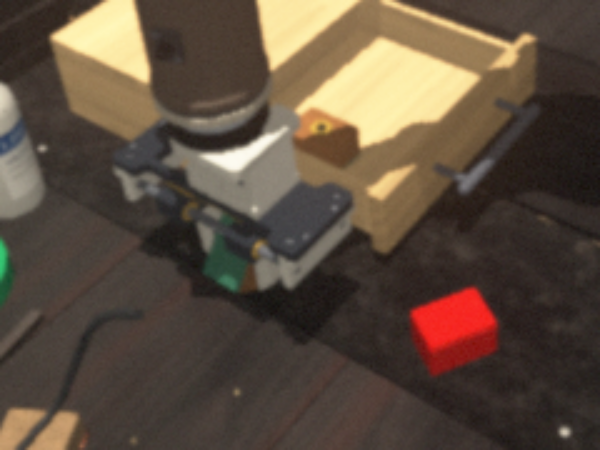

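The second foot is upright in hand at (230,260), felt toward the camera. The first sits brass up in the drawer at (320,130). I'll release this one and topple it.

>>> apply_moves(motion=[{"x": 0, "y": 0, "z": -0.2, "yaw": 0, "hand": -1}, {"x": 0, "y": 0, "z": -0.4, "yaw": 0, "hand": -1}, {"x": 0, "y": 0, "z": -0.4, "yaw": 0, "hand": -0.05}, {"x": 0, "y": 0, "z": -0.4, "yaw": 0, "hand": 0.3}, {"x": 0, "y": 0, "z": -0.4, "yaw": 0, "hand": 1}, {"x": 0, "y": 0, "z": -0.4, "yaw": 0, "hand": 1}, {"x": 0, "y": 0, "z": 2, "yaw": 0, "hand": 1}, {"x": 0, "y": 0, "z": 6, "yaw": 0, "hand": 1}, {"x": 0, "y": 0, "z": 9, "yaw": 0, "hand": 1}, {"x": 0, "y": -5, "z": 9, "yaw": 0, "hand": -1}])

```text
clock: 27.75
position: [0.601, 0.2272, 0.1018]
ee_rot: [-2.214, -2.227, -0.012]
force: [1.6, -1.0, -0.7]
width: 0.931
gripper_force: 0.0
```

>>> apply_moves(motion=[{"x": 0, "y": -0.5, "z": 0, "yaw": 0, "hand": -1}, {"x": 0, "y": -0.5, "z": 0, "yaw": 0, "hand": -1}, {"x": 0, "y": -0.5, "z": 0, "yaw": 0, "hand": -1}, {"x": 0, "y": -0.5, "z": 0, "yaw": 0, "hand": -1}])

```text
clock: 28.25
position: [0.6002, 0.2178, 0.0982]
ee_rot: [-2.22, -2.222, -0.0]
force: [0.3, -0.2, 0.0]
width: 0.506
gripper_force: 0.0
```

```bash
python3 -c "
from h import *
o=observe();print(o['position'],o['width'])
S=get_image('side')
for m in silhouettes('foot_a','side'): print(round(m['p'],2),np.round(m['rect']),S[m['mask']].mean(0).round())
"
```

```text
[0.60018195 0.21780823 0.09823823] 0.5060235002040623
0.93 [191. 280. 220. 315.] [64. 88. 77.]
0.74 [345. 195. 370. 222.] [ 58.  97. 141.]
0.74 [372. 214. 396. 239.] [142. 122. 199.]
0.56 [266. 316. 299. 351.] [ 28.  32. 197.]
0.44 [228. 252. 246. 268.] [48. 70. 95.]
```

```bash
cat >> h.py <<'E'
def fitbox(rect,dims,z0,p0,cam='side'):
    def f(p):
        h=hull(cam,[p[0],p[1],z0+dims[2]/2],p[2],dims); return np.r_[h.min(0),h.max(0)]-rect
    best=min((least_squares(lambda q:f(np.r_[q,a]),p0) for a in np.radians(np.arange(-45,46,15))),key=lambda r:r.cost)
    return best.x,best.cost
E
python3 -c "
from h import *
for r in ([177,289,207,322],[191,280,220,315]): print(fitbox(np.array(r),(.04,.034,.056),0,[.6,.27]),fitbox(np.array(r),(.04,.056,.034),0,[.6,.27]))
S=get_image('side');cv2.imwrite('pics/k2.png',cv2.resize(S[220:370,140:290],None,fx=3,fy=3))"
```

```text
(array([0.60011634, 0.28661349]), np.float64(1.7626782393012146)) (array([0.60819901, 0.27994423]), np.float64(1.6310842461905979))
(array([0.59120498, 0.25563959]), np.float64(0.23553146393692656)) (array([0.59943053, 0.24791997]), np.float64(1.0217339943154986))
```

View pics/k2.png

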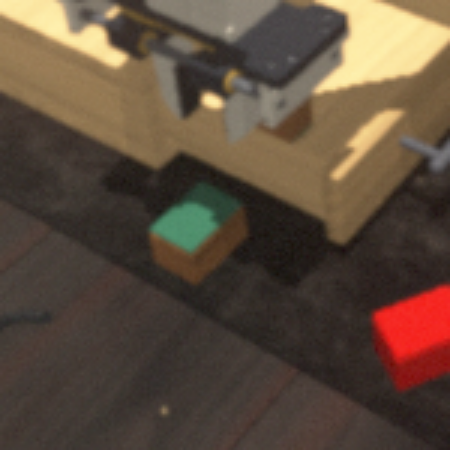

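The second foot tipped back felt up, near (0.600, 0.248). I'll regrasp it and flip again, going lower at the edge and pressing it square on the table.

>>> apply_moves(motion=[{"x": 0, "y": 3.8, "z": 0, "yaw": 0, "hand": 1}, {"x": 0, "y": 3.8, "z": 0, "yaw": 0, "hand": 1}, {"x": 0, "y": 3.8, "z": 0, "yaw": 0, "hand": 1}, {"x": 0, "y": 3.8, "z": -3, "yaw": 0, "hand": 1}, {"x": 0, "y": 3.8, "z": -7, "yaw": 0, "hand": 1}, {"x": 0, "y": 3.8, "z": -9, "yaw": 0, "hand": 1}, {"x": 0, "y": 3.8, "z": -9.4, "yaw": 0, "hand": 1}, {"x": 0, "y": 3.8, "z": -9.4, "yaw": 0, "hand": 1}, {"x": 0, "y": 3.8, "z": -9.4, "yaw": 0, "hand": -1}, {"x": 0, "y": 3.8, "z": -9.4, "yaw": 0, "hand": -1}])

```text
clock: 29.65
position: [0.6011, 0.2548, 0.0054]
ee_rot: [2.222, 2.22, 0.002]
force: [0.4, -0.2, -0.2]
width: 0.83
gripper_force: 0.0
```

>>> apply_moves(motion=[{"x": 0, "y": 0, "z": 0, "yaw": 0, "hand": -1}, {"x": 0, "y": 0, "z": 0, "yaw": 0, "hand": -1}, {"x": 0, "y": 0, "z": 0, "yaw": 0, "hand": -1}, {"x": 0, "y": 0, "z": 0, "yaw": 0, "hand": -1}, {"x": 0, "y": 0, "z": 0, "yaw": 0, "hand": -1}, {"x": 0, "y": 0, "z": 0, "yaw": 0, "hand": -1}])

```text
clock: 30.4
position: [0.6005, 0.2545, 0.0043]
ee_rot: [2.222, 2.221, -0.0]
force: [1.0, -0.3, 1.5]
width: 0.438
gripper_force: 10.0
```

>>> apply_moves(motion=[{"x": 0, "y": 0, "z": 5, "yaw": 0, "hand": -1}, {"x": 0, "y": 0, "z": 10, "yaw": 0, "hand": -1}, {"x": 2, "y": 0, "z": 13.8, "yaw": 0, "hand": -1}, {"x": 7, "y": -2.2, "z": 13.8, "yaw": 0, "hand": -1}, {"x": 12, "y": -2.2, "z": 13.8, "yaw": 0, "hand": -1}, {"x": 12, "y": -2.2, "z": 13.8, "yaw": 0, "hand": -1}, {"x": 12, "y": -2.2, "z": 13, "yaw": 0, "hand": -1}, {"x": 12, "y": -2.2, "z": 11, "yaw": 0, "hand": -1}, {"x": 12, "y": -2.2, "z": 9.8, "yaw": 0, "hand": -1}])

```text
clock: 31.52
position: [0.719, 0.2323, 0.1002]
ee_rot: [-2.22, -2.222, 0.004]
force: [0.1, -0.2, -0.1]
width: 0.437
gripper_force: 10.0
```

>>> apply_moves(motion=[{"x": 0, "y": 0, "z": -0.8, "yaw": 0, "hand": -1}, {"x": 0, "y": 0, "z": -1.4, "yaw": 0, "hand": -1}, {"x": 0, "y": 0, "z": -2, "yaw": 0, "hand": -1}, {"x": 0, "y": 0, "z": -2.6, "yaw": 0, "hand": -1}, {"x": 0, "y": 0, "z": -3.2, "yaw": 0, "hand": -1}, {"x": 0, "y": 0, "z": -3.8, "yaw": 0, "hand": -1}, {"x": 0, "y": 0, "z": -4.4, "yaw": 0, "hand": -1}, {"x": 0, "y": 0, "z": -5, "yaw": 0, "hand": -1}, {"x": 0, "y": -0.4, "z": -5, "yaw": 0, "hand": -1}, {"x": 0, "y": -0.7, "z": -5, "yaw": 0, "hand": -1}])

```text
clock: 32.78
position: [0.7201, 0.2295, 0.0528]
ee_rot: [-2.217, -2.221, -0.007]
force: [0.6, 11.3, -1.3]
width: 0.438
gripper_force: 10.0
```

>>> apply_moves(motion=[{"x": 0, "y": 0, "z": 0, "yaw": 0, "hand": -1}, {"x": -2, "y": 4, "z": 0, "yaw": 0, "hand": -1}, {"x": -8, "y": 5, "z": 0, "yaw": 0, "hand": -1}, {"x": -12, "y": 5, "z": -1, "yaw": 0, "hand": -1}, {"x": -12, "y": 5, "z": -3, "yaw": 0, "hand": -1}, {"x": -12, "y": 5, "z": -4, "yaw": 0, "hand": -1}, {"x": -12, "y": 5, "z": -4.4, "yaw": 0, "hand": -1}, {"x": -12, "y": 5, "z": -4.7, "yaw": 0, "hand": -1}, {"x": -12, "y": 5, "z": -4.9, "yaw": 0, "hand": -1}, {"x": -12, "y": 5, "z": -4.9, "yaw": 0, "hand": -1}])

```text
clock: 34.02
position: [0.6015, 0.2757, 0.0045]
ee_rot: [2.222, 2.219, 0.002]
force: [-1.2, -2.1, 6.5]
width: 0.43
gripper_force: 10.0
```

```bash
python3 -c "
from h import *
S=get_image('side');cv2.imwrite('pics/k3.png',cv2.resize(S[260:340,160:260],None,fx=5,fy=5,interpolation=2))"
```

```text
(no output)
```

View pics/k3.png

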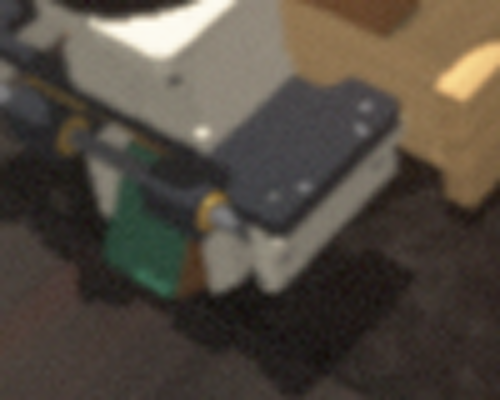

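The foot stands with felt toward the camera, pressed on the table at 6.5 N. I'll press and drag a little toward +y to square it, then release.

>>> apply_moves(motion=[{"x": 0, "y": 0.2, "z": -0.2, "yaw": 0, "hand": -1}, {"x": 0, "y": 0.7, "z": -0.25, "yaw": 0, "hand": -1}, {"x": 0, "y": 1, "z": -0.25, "yaw": 0, "hand": -1}, {"x": 0, "y": 1, "z": -0.25, "yaw": 0, "hand": -0.08}, {"x": 0, "y": 1, "z": -0.25, "yaw": 0, "hand": 0.0}, {"x": 0, "y": 1, "z": -0.25, "yaw": 0, "hand": 0.1}, {"x": 0, "y": 1, "z": -0.2, "yaw": 0, "hand": 0.3}, {"x": 0, "y": 1, "z": -0.2, "yaw": 0, "hand": 1}, {"x": 0, "y": 1, "z": -0.2, "yaw": 0, "hand": 1}])

```text
clock: 35.2
position: [0.6005, 0.2855, 0.0013]
ee_rot: [2.222, 2.221, 0.0]
force: [-0.2, 0.3, 0.9]
width: 0.819
gripper_force: 0.0
```

>>> apply_moves(motion=[{"x": 0, "y": 0, "z": 3, "yaw": 0, "hand": 1}, {"x": 0, "y": 0, "z": 8, "yaw": 0, "hand": 1}, {"x": 0, "y": 0, "z": 10, "yaw": 0, "hand": 1}, {"x": 0, "y": -4, "z": 10, "yaw": 0, "hand": -1}, {"x": 0, "y": -7, "z": 10, "yaw": 0, "hand": -1}, {"x": 0, "y": -7, "z": 10, "yaw": 0, "hand": -1}, {"x": 0, "y": -7, "z": 10, "yaw": 0, "hand": -1}])

```text
clock: 36.08
position: [0.6003, 0.2162, 0.1012]
ee_rot: [-2.221, -2.221, -0.0]
force: [-1.1, 0.1, -0.6]
width: 0.617
gripper_force: 0.0
```

```bash
python3 -c "
from h import *
o=observe();print(o['position'],o['width'])
S=get_image('side')
H=cv2.cvtColor(S,cv2.COLOR_BGR2HSV)
for m in silhouettes('foot_a','side'):
  r=np.array(m['rect']);
  if r[0]<250:
    k=m['mask']&(H[...,0]>60)&(H[...,0]<100)&(H[...,1]>80); b=m['mask']&~k
    print(round(m['p'],2),r.round(),k.sum(),b.sum(),[np.argwhere(q).mean(0).round() for q in(k,b) if q.any()],fitbox(r,(.04,.034,.056),0,[.6,.28]),fitbox(r,(.04,.056,.034),0,[.6,.28]))
"
```

```text
[0.60027894 0.21618589 0.10122573] 0.6172313431417956
0.71 [178. 290. 204. 327.] 194 453 [array([313., 183.]), array([306., 190.])] (array([0.5979282 , 0.29376984]), np.float64(0.6204493270986571)) (array([0.60636811, 0.2876057 ]), np.float64(3.1052289666931596))Traceback (most recent call last):
  File "<string>", line 10, in <module>
    print(round(m['p'],2),r.round(),k.sum(),b.sum(),[np.argwhere(q).mean(0).round() for q in(k,b) if q.any()],fitbox(r,(.04,.034,.056),0,[.6,.28]),fitbox(r,(.04,.056,.034),0,[.6,.28]))
                                                                                                                                                   ~~~~~~^^^^^^^^^^^^^^^^^^^^^^^^^^^^^^
  File "h.py", line 40, in fitbox
    best=min((least_squares(lambda q:f(np.r_[q,a]),p0) for a in np.radians(np.arange(-45,46,15))),key=lambda r:r.cost)
  File "h.py", line 40, in <genexpr>
    best=min((least_squares(lambda q:f(np.r_[q,a]),p0) for a in np.radians(np.arange(-45,46,15))),key=lambda r:r.cost)
              ~~~~~~~~~~~~~^^^^^^^^^^^^^^^^^^^^^^^^^^^
    return func(*args, **kwar
[... 657 characters left out ...]
args, **self.kwargs)
           ~~~~~~^^^^^^^^^^^^^^^^^^^^^^^^^^^^^^
  File "h.py", line 40, in <lambda>
    best=min((least_squares(lambda q:f(np.r_[q,a]),p0) for a in np.radians(np.arange(-45,46,15))),key=lambda r:r.cost)
                                     ~^^^^^^^^^^^^
  File "h.py", line 39, in f
    h=hull(cam,[p[0],p[1],z0+dims[2]/2],p[2],dims); return np.r_[h.min(0),h.max(0)]-rect
  File "h.py", line 23, in hull
    p.append(proj(cam,np.r_[c[:2]+R@l,c[2]+k*dims[2]/2]))
             ~~~~^^^^^^^^^^^^^^^^^^^^^^^^^^^^^^^^^^^^^^^
  File "h.py", line 13, in proj
    m=camera_model(cam);K=np.array(m['camera_matrix']);T=np.array(m['T'])
ValueError: time passes only in moves, steps and waits
```

Green lies lower-left with brown above it, so the foot is standing at about (0.600, 0.288). I'll topple it.

>>> apply_moves(motion=[{"x": 0, "y": 0, "z": 0, "yaw": 0, "hand": -1}, {"x": 0, "y": 1, "z": 0, "yaw": 0, "hand": -1}, {"x": 0, "y": 1.5, "z": -3, "yaw": 0, "hand": -1}, {"x": 0, "y": 1.7, "z": -6, "yaw": 0, "hand": -1}, {"x": 0, "y": 2.5, "z": -6, "yaw": 0, "hand": -1}, {"x": 0, "y": 4, "z": -6, "yaw": 0, "hand": -1}, {"x": 0, "y": 5.5, "z": -6, "yaw": 0, "hand": -1}, {"x": 0, "y": 6.7, "z": -6, "yaw": 0, "hand": -1}, {"x": 0, "y": 7.5, "z": -6, "yaw": 0, "hand": -1}, {"x": 0, "y": 7, "z": 2, "yaw": 0, "hand": -1}])

```text
clock: 37.42
position: [0.5976, 0.2858, 0.0999]
ee_rot: [-2.218, -2.22, 0.013]
force: [1.6, 0.0, 1.0]
width: 0.004
gripper_force: 0.0
```

>>> apply_moves(motion=[{"x": 0, "y": -5, "z": 2, "yaw": 0, "hand": 1}, {"x": 0, "y": -10, "z": 5, "yaw": 0, "hand": 1}, {"x": 0, "y": -10, "z": 5, "yaw": 0, "hand": 1}, {"x": 0, "y": -10, "z": 5, "yaw": 0, "hand": 1}])

```text
clock: 37.92
position: [0.6005, 0.1869, 0.1539]
ee_rot: [-2.223, -2.22, -0.001]
force: [-2.0, 0.7, -0.4]
width: 0.39
gripper_force: 0.0
```

```bash
cat >> h.py <<'E'
import functools,cell
camera_model=functools.lru_cache(None)(cell.camera_model)
E
python3 -c "
from h import *
o=observe();print(o['position'],o['width'])
S=get_image('side')
H=cv2.cvtColor(S,cv2.COLOR_BGR2HSV)
for m in silhouettes('foot_a','side'):
  r=np.array(m['rect']);
  k=m['mask']&(H[...,0]>60)&(H[...,0]<100)&(H[...,1]>80)
  print(round(m['p'],2),r.round(),k.sum(),m['mask'].sum(),fitrect('side',m['mask'],.017))
  if r[0]<250: print(fitbox(r,(.04,.056,.034),0,[.6,.33]))
"
```

```text
[0.60050357 0.18688313 0.15389918] 0.3898888923577673
0.88 [346. 196. 370. 219.] 0 377 [ 468.7 -223.4  102.    51.9  -84.2]
0.86 [156. 309. 194. 349.] 0 881 [602.9 342.5  73.   64.1 -89.8]
(array([0.59645165, 0.34148169]), np.float64(0.0006036840853087522))
0.76 [386. 197. 410. 218.] 0 344 [ 381.5 -286.6   81.8   54.6  -78. ]
0.7 [368. 214. 393. 236.] 0 481 [ 381.4 -176.8   98.3   59.2  -58. ]
0.62 [212. 244. 248. 267.] 0 511 [641.5 115.7  80.8  58.1   2.4]
(array([0.63978288, 0.1173202 ]), np.float64(15.287618037230327))
0.58 [263. 315. 300. 350.] 0 832 [418.2 236.6  65.6  60.7  57. ]
```

No green is left, so the second foot is brass up at about (0.600, 0.341). Grasping it.

>>> apply_moves(motion=[{"x": 0, "y": 6, "z": 0, "yaw": 0, "hand": 1}, {"x": 0, "y": 12, "z": 0, "yaw": 0, "hand": 1}, {"x": 0, "y": 15.4, "z": -3, "yaw": 0, "hand": 1}, {"x": 0, "y": 15.4, "z": -8, "yaw": 0, "hand": 1}, {"x": 0, "y": 15.4, "z": -12, "yaw": 0, "hand": 1}, {"x": 0, "y": 15.4, "z": -14.3, "yaw": 0, "hand": 1}, {"x": 0, "y": 15.4, "z": -14.3, "yaw": 0, "hand": 1}, {"x": 0, "y": 15.4, "z": -14.3, "yaw": 0, "hand": -1}, {"x": 0, "y": 15.4, "z": -14.3, "yaw": 0, "hand": -1}, {"x": 0, "y": 15.4, "z": -14.3, "yaw": 0, "hand": -1}], newtons=25)

```text
clock: 39.28
position: [0.6012, 0.3409, 0.012]
ee_rot: [2.222, 2.22, 0.003]
force: [0.3, -0.1, -0.6]
width: 0.723
gripper_force: 0.0
```

>>> apply_moves(motion=[{"x": 0, "y": 0, "z": 0, "yaw": 0, "hand": -1}, {"x": 0, "y": 0, "z": 0, "yaw": 0, "hand": -1}, {"x": 0, "y": 0, "z": 0, "yaw": 0, "hand": -1}, {"x": 0, "y": 0, "z": 0, "yaw": 0, "hand": -1}, {"x": 0, "y": 0, "z": 5, "yaw": 0, "hand": -1}, {"x": 0, "y": 0, "z": 11, "yaw": -10, "hand": -1}, {"x": 0, "y": -2, "z": 14, "yaw": -20, "hand": -1}, {"x": 0, "y": -5, "z": 14, "yaw": -30, "hand": -1}, {"x": 0, "y": -10, "z": 14, "yaw": -40, "hand": -1}, {"x": 0, "y": -15, "z": 14, "yaw": -50, "hand": -1}])

```text
clock: 40.52
position: [0.6002, 0.1894, 0.1507]
ee_rot: [-2.955, -1.066, -0.0]
force: [1.0, 0.1, -0.1]
width: 0.433
gripper_force: 25.0
```

>>> apply_moves(motion=[{"x": 0, "y": -5, "z": 0, "yaw": -10, "hand": -1}, {"x": 1, "y": -10, "z": 0, "yaw": -20, "hand": -1}, {"x": 2, "y": -15, "z": 0, "yaw": -30, "hand": -1}, {"x": 2, "y": -17.4, "z": 0, "yaw": -40, "hand": -1}, {"x": 2, "y": -17.4, "z": 0, "yaw": -40, "hand": -1}, {"x": 2, "y": -17.4, "z": -4, "yaw": -40, "hand": -1}, {"x": 2, "y": -17.4, "z": -8, "yaw": -40, "hand": -1}, {"x": 2, "y": -17.4, "z": -10, "yaw": -40, "hand": -1}, {"x": 2, "y": -17.4, "z": -11, "yaw": -40, "hand": -1}, {"x": 2, "y": -17.4, "z": -11, "yaw": -40, "hand": -1}])

```text
clock: 41.78
position: [0.6204, 0.0177, 0.0405]
ee_rot: [-3.141, -0.003, 0.001]
force: [-0.3, -1.0, -1.0]
width: 0.429
gripper_force: 25.0
```

>>> apply_moves(motion=[{"x": 0, "y": 0, "z": -0.4, "yaw": 0, "hand": -1}, {"x": 0, "y": 0, "z": -0.5, "yaw": 0, "hand": -1}, {"x": 0, "y": 0, "z": -0.5, "yaw": 0, "hand": 0.12}, {"x": 0, "y": 0, "z": -0.5, "yaw": 0, "hand": 0.12}, {"x": 0, "y": 0, "z": -0.5, "yaw": 0, "hand": 0.12}, {"x": 0, "y": 0, "z": 4, "yaw": 0, "hand": 0.12}, {"x": 0, "y": 0, "z": 9, "yaw": 0, "hand": 1}, {"x": -3, "y": -4, "z": 11, "yaw": 10, "hand": 1}, {"x": -6, "y": -9, "z": 11, "yaw": 20, "hand": 1}, {"x": -9, "y": -14, "z": 11, "yaw": 30, "hand": 1}])

```text
clock: 43.02
position: [0.5298, -0.1248, 0.1513]
ee_rot: [3.031, 0.822, 0.001]
force: [0.3, 0.2, 1.0]
width: 0.944
gripper_force: 0.0
```

```bash
python3 -c "
from h import *
o=observe();print(o['position'],o['joints'].round(2))
for cam in('top','side'):
  im=get_image(cam)
  for m in silhouettes('foot_a',cam):
    z=.034 if cam=='top' else .017
    print(cam,round(m['p'],2),np.round(m['rect']),fitrect(cam,m['mask'],z),im[m['mask']].mean(0).round())
"
```

```text
[ 0.52980161 -0.1247662   0.1512858 ] [ 0.41  0.41 -0.37  1.84  0.18  0.92 -1.08]
top 0.8 [216. 203. 230. 224.] [619.6 141.4  58.7  40.9  -1.1] [ 94. 140. 193.]
top 0.67 [182. 271. 202. 295.] [418.3 234.7  59.7  43.7  62.2] [ 72.  76. 213.]
top 0.61 [260. 201. 273. 225.] [622.6  18.5  58.7  41.   -1.3] [ 98. 145. 199.]
side 0.95 [216. 243. 246. 264.] [640.7 115.7  81.   50.8  -1.3] [ 67. 115. 166.]
side 0.93 [387. 196. 412. 219.] [ 382.9 -287.9   90.2   60.6  -78. ] [ 31.  41. 174.]
side 0.86 [375. 214. 394. 238.] [ 380.8 -177.6   96.1   57.2  -49.1] [ 82.  70. 127.]
side 0.82 [247. 214. 275. 240.] [641.   -7.1  86.8  68.1  -4.5] [ 64. 106. 151.]
side 0.72 [345. 195. 371. 219.] [ 467.7 -223.    99.8   55.9  -86.1] [ 46.  76. 108.]
side 0.64 [262. 315. 301. 351.] [419.2 237.3  66.3  63.5  58.6] [ 27.  31. 190.]
```

Both feet in the drawer lie flat and brass up, at top (223,213) and (266,213). The third foot is still at (0.468, -0.2235).

>>> apply_moves(motion=[{"x": -2, "y": -4, "z": 0, "yaw": 10, "hand": 0.3}, {"x": -4, "y": -8, "z": 0, "yaw": 20, "hand": 0.3}, {"x": -6.2, "y": -9.9, "z": 0, "yaw": 30, "hand": 0.3}, {"x": -6.2, "y": -9.9, "z": 0, "yaw": 40, "hand": 0.3}, {"x": -6.2, "y": -9.9, "z": 0, "yaw": 50, "hand": 0.3}, {"x": -6.2, "y": -9.9, "z": -3, "yaw": 60, "hand": 0.3}, {"x": -6.2, "y": -9.9, "z": -6, "yaw": 60, "hand": 0.3}, {"x": -6.2, "y": -9.9, "z": -9, "yaw": 60, "hand": 0.3}, {"x": -6.2, "y": -9.9, "z": -9, "yaw": 60, "hand": 0.3}])

```text
clock: 44.35
position: [0.4682, -0.2204, 0.0592]
ee_rot: [-2.218, -2.22, 0.001]
force: [0.1, -0.3, 0.2]
width: 0.65
gripper_force: 0.0
```

>>> apply_moves(motion=[{"x": 0, "y": -0.3, "z": -3, "yaw": 0, "hand": 0.3}, {"x": 0, "y": -0.3, "z": -4.8, "yaw": 0, "hand": 0.3}, {"x": 0, "y": -0.3, "z": -4.8, "yaw": 0, "hand": 0.3}, {"x": 0, "y": -0.3, "z": -4.8, "yaw": 0, "hand": -1}, {"x": 0, "y": -0.3, "z": -4.8, "yaw": 0, "hand": -1}, {"x": 0, "y": -0.3, "z": -4.8, "yaw": 0, "hand": -1}, {"x": 0, "y": -0.3, "z": -4.8, "yaw": 0, "hand": -1}, {"x": 0, "y": -0.3, "z": -4.8, "yaw": 0, "hand": -1}])

```text
clock: 45.35
position: [0.4691, -0.2256, 0.0136]
ee_rot: [2.221, 2.22, 0.001]
force: [-1.4, -0.4, 6.6]
width: 0.439
gripper_force: 24.5
```

>>> apply_moves(motion=[{"x": 0, "y": 0, "z": 0, "yaw": 0, "hand": -1}, {"x": 0, "y": 0, "z": 5, "yaw": 0, "hand": -1}, {"x": 0, "y": 0, "z": 11, "yaw": -10, "hand": -1}, {"x": 1, "y": 2, "z": 14, "yaw": -20, "hand": -1}, {"x": 3, "y": 6, "z": 14, "yaw": -30, "hand": -1}, {"x": 4, "y": 10, "z": 14, "yaw": -40, "hand": -1}, {"x": 6, "y": 14, "z": 14, "yaw": -50, "hand": -1}, {"x": 7, "y": 18, "z": 14, "yaw": -60, "hand": -1}, {"x": 8, "y": 22, "z": 14, "yaw": -70, "hand": -1}, {"x": 9, "y": 26, "z": 14, "yaw": -80, "hand": -1}])

```text
clock: 46.6
position: [0.5586, 0.0359, 0.1528]
ee_rot: [3.13, 0.264, -0.0]
force: [0.5, -0.2, -1.3]
width: 0.441
gripper_force: 24.5
```

>>> apply_moves(motion=[{"x": 0.7, "y": 4.1, "z": 0, "yaw": -10, "hand": -1}, {"x": 0.7, "y": 4.1, "z": 0, "yaw": -10, "hand": -1}, {"x": 0.7, "y": 4.1, "z": -4, "yaw": -10, "hand": -1}, {"x": 0.7, "y": 4.1, "z": -8, "yaw": -10, "hand": -1}, {"x": 0.7, "y": 4.1, "z": -10, "yaw": -10, "hand": -1}, {"x": 0.7, "y": 4.1, "z": -11, "yaw": -10, "hand": -1}, {"x": 0.7, "y": 4.1, "z": -11, "yaw": -10, "hand": -1}])

```text
clock: 47.48
position: [0.5654, 0.075, 0.0426]
ee_rot: [3.141, -0.001, -0.001]
force: [-0.5, -0.3, 0.9]
width: 0.44
gripper_force: 24.5
```

```bash
python3 -c "
from h import *
o=observe();print(o['position'],o['force'],o['width'])
S=get_image('side');cv2.imwrite('pics/f3.png',cv2.resize(S[190:310,180:310],None,fx=4,fy=4))"
```

```text
[0.56535556 0.07499498 0.0426037 ] [-0.45155288 -0.25371857  0.87821937] 0.43999139372820567
```

>>> apply_moves(motion=[{"x": 0, "y": 0, "z": -0.4, "yaw": 0, "hand": -1}, {"x": 0, "y": 0, "z": -0.6, "yaw": 0, "hand": -1}, {"x": 0, "y": 0, "z": -0.6, "yaw": 0, "hand": 0.12}, {"x": 0, "y": 0, "z": -0.6, "yaw": 0, "hand": 0.12}, {"x": 0, "y": 0, "z": -0.6, "yaw": 0, "hand": 0.12}, {"x": 0, "y": 0, "z": 4, "yaw": 0, "hand": 0.12}, {"x": 0, "y": 0, "z": 9, "yaw": 0, "hand": 0.12}, {"x": -4, "y": 0, "z": 13, "yaw": 0, "hand": -1}, {"x": -10, "y": 0, "z": 13, "yaw": 0, "hand": -1}, {"x": -15, "y": 0, "z": 13, "yaw": 0, "hand": -1}])

```text
clock: 48.78
position: [0.4137, 0.0756, 0.1732]
ee_rot: [3.142, -0.001, 0.002]
force: [0.6, 0.9, -0.3]
width: 0.284
gripper_force: 0.0
```

```bash
python3 -c "
from h import *
o=observe();print(o['position'],o['joints'].round(2),o['width'])
T=get_image('top');
for m in silhouettes('foot_a','top'): print('top',round(m['p'],2),np.round(m['rect']),fitrect('top',m['mask'],.034))
S=get_image('side')
for m in silhouettes('foot_a','side'): print(round(m['p'],2),np.round(m['rect']),S[m['mask']].mean(0).round())
cv2.imwrite('pics/in.png',np.hstack([cv2.resize(S[190:300,190:310],(480,440)),cv2.resize(T[180:260,190:270],(320,440))]))"
```

```text
[0.41374002 0.07561174 0.17319831] [-0.01  0.19 -0.34  2.09  0.08  0.87 -1.97] 0.2838558770578545
top 0.82 [239. 219. 255. 241.] [565.4  76.7  58.5  43.8  -1.1]
top 0.81 [183. 275. 205. 294.] [418.6 235.3  58.4  43.7  62.2]
top 0.68 [216. 202. 232. 222.] [621.  141.4  55.9  40.9  -1.1]
top 0.62 [263. 201. 274. 224.] [621.2  18.5  55.8  41.   -1.3]
top 0.52 [362. 280. 380. 305.] [ 381.5 -283.1   60.    44.7    9.8]
top 0.5 [326. 278. 346. 302.] [ 381.4 -177.4   53.5   43.   -46.4]
0.86 [249. 235. 280. 261.] [ 71. 121. 172.]
0.86 [385. 198. 411. 216.] [ 32.  41. 173.]
0.79 [216. 242. 247. 267.] [ 70. 119. 169.]
0.75 [373. 214. 394. 238.] [132. 113. 189.]
0.67 [248. 216. 277. 237.] [ 65. 108. 155.]
0.62 [262. 314. 300. 351.] [ 27.  31. 190.]
```

View pics/in.png

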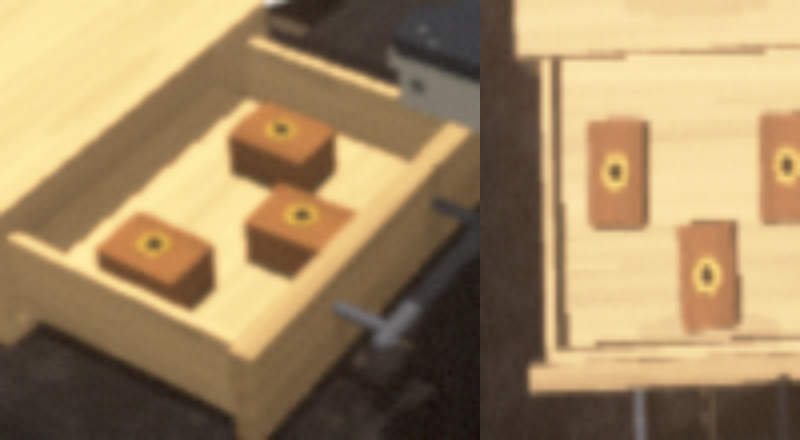

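All three feet lie brass up on the drawer floor, at (280,145), (155,250) and (300,225) in the left crop. Now I'll push the drawer shut by the handle bar.

>>> apply_moves(motion=[{"x": 0.5, "y": 0, "z": -5, "yaw": 0, "hand": -1}, {"x": 1, "y": 0, "z": -10, "yaw": 0, "hand": -1}, {"x": 1, "y": 0, "z": -13.4, "yaw": 0, "hand": -1}, {"x": 2, "y": 0, "z": -13.4, "yaw": 0, "hand": -1}, {"x": 3, "y": 0, "z": -13.4, "yaw": 0, "hand": -1}, {"x": 4, "y": 0, "z": -13.4, "yaw": 0, "hand": -1}, {"x": 5, "y": 0, "z": -13.4, "yaw": 0, "hand": -1}, {"x": 6.3, "y": 0, "z": -13.4, "yaw": 0, "hand": -1}, {"x": 7.8, "y": 0, "z": -13.4, "yaw": 0, "hand": -1}, {"x": 9.3, "y": 0, "z": -13.4, "yaw": 0, "hand": -1}])

```text
clock: 50.22
position: [0.5097, 0.0756, 0.0388]
ee_rot: [-3.142, 0.001, -0.0]
force: [-1.3, -0.0, 1.5]
width: 0.003
gripper_force: 0.7
```

>>> apply_moves(motion=[{"x": 1.5, "y": 0, "z": 0, "yaw": 0, "hand": -1}, {"x": 3, "y": 0, "z": 0, "yaw": 0, "hand": -1}, {"x": 4.5, "y": 0, "z": 0, "yaw": 0, "hand": -1}, {"x": 6, "y": 0, "z": 0, "yaw": 0, "hand": -1}, {"x": 7.5, "y": 0, "z": 0, "yaw": 0, "hand": -1}, {"x": 8.7, "y": 0, "z": 0, "yaw": 0, "hand": -1}, {"x": 9.5, "y": 0, "z": 0, "yaw": 0, "hand": -1}, {"x": 10, "y": 0, "z": 0, "yaw": 0, "hand": -1}, {"x": 10.3, "y": 0, "z": 0, "yaw": 0, "hand": -1}])

```text
clock: 51.35
position: [0.6115, 0.0755, 0.0387]
ee_rot: [3.141, -0.001, -0.0]
force: [-1.2, 0.6, -0.2]
width: 0.002
gripper_force: 0.6
```

>>> apply_moves(motion=[{"x": 0.3, "y": 0, "z": 0, "yaw": 0, "hand": -1}, {"x": 0.6, "y": 0, "z": 0, "yaw": 0, "hand": -1}, {"x": 0.9, "y": 0, "z": 0, "yaw": 0, "hand": -1}, {"x": 1.2, "y": 0, "z": 0, "yaw": 0, "hand": -1}])

```text
clock: 51.85
position: [0.6169, 0.0755, 0.0383]
ee_rot: [3.139, 0.001, -0.019]
force: [-31.0, -0.6, 22.4]
width: 0.002
gripper_force: 15.6
```

>>> apply_moves(motion=[{"x": -1, "y": 0, "z": 0, "yaw": 0, "hand": -1}, {"x": -3, "y": 0, "z": 0, "yaw": 0, "hand": -1}, {"x": -6, "y": 0, "z": 3, "yaw": 0, "hand": -1}, {"x": -10, "y": 0, "z": 9, "yaw": 0, "hand": -1}, {"x": -14, "y": 0, "z": 15, "yaw": 0, "hand": -1}, {"x": -18, "y": 0, "z": 18, "yaw": 0, "hand": -1}, {"x": -18, "y": 0, "z": 18, "yaw": 0, "hand": -1}, {"x": -18, "y": 0, "z": 18, "yaw": 0, "hand": -1}])

```text
clock: 52.85
position: [0.4443, 0.0754, 0.2191]
ee_rot: [3.141, -0.002, 0.003]
force: [-0.2, 0.0, -0.2]
width: 0.003
gripper_force: 0.0
```

```bash
python3 -c "
from h import *
for cam in('side','top'):
  im=get_image(cam);im0=cv2.imread(f'pics/{cam}0.png')
  for q in('cab_drawer0_handle','foot_a','offcut'):
    print(cam,q,[(round(r['p'],2),np.round(r['rect']).tolist()) for r in recognise(q,cam)])
  if cam=='side':
    t=im0[190:260,185:265]
    for yy in[0]:
      r=cv2.matchTemplate(im[170:300,160:300],im0[215:255,215:265],cv2.TM_CCOEFF_NORMED);_,v,_,l=cv2.minMaxLoc(r);print(v,l[0]+160-215,l[1]+170-215)
print(observe()['position'],observe()['clock'])"
```

```text
side cab_drawer0_handle [(0.74, [189.0, 196.0, 260.0, 274.0])]
side foot_a [(0.9, [385.0, 196.0, 410.0, 216.0]), (0.76, [371.0, 215.0, 393.0, 236.0]), (0.75, [263.0, 316.0, 300.0, 351.0])]
side offcut [(0.71, [330.0, 170.0, 343.0, 186.0])]
0.9903776049613953 -1 0
top cab_drawer0_handle [(0.64, [204.0, 191.0, 290.0, 210.0])]
top foot_a [(0.84, [183.0, 272.0, 204.0, 292.0]), (0.65, [325.0, 280.0, 348.0, 302.0]), (0.55, [363.0, 280.0, 382.0, 302.0]), (0.53, [202.0, 186.0, 288.0, 212.0])]
top offcut [(0.76, [372.0, 204.0, 405.0, 224.0])]
[0.44362251 0.07557038 0.21801503] 53.25
```

```bash
python3 -c "
from cell import *
print(sign_off())"
```

```text
the job is handed in; nothing more can be done
None
```

I put all three feet in the drawer brass up (two had to be turned over) and pushed it shut against its stop. The offcut and the look-alikes stayed where they were, and the job is handed in; sign-off returned no verdict.

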